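Unload the specimen carriage behind its spring plunger

ROBOT

A 6-joint arm with a two-finger parallel gripper is mounted at the origin on the work surface. World frame = base frame: x ahead of the robot, y to its left, z up, the work surface at z = 0. Lengths are in mm, angles in rad, forces in N, time in s.
With the tool pointing down it reaches from about 275 to 975 mm from the base axis. Payload 8.4 kg.
Tool frame: the origin (TCP) lies at the very end of the fingers, on their centre line; the grasp point (between the pads) lies 19 mm behind it; z points along the fingers, y is the line along which they close (so a half turn about z gives the same grasp; the last joint's range is limited). The gripper opens to 92 mm and grips with 3 to 60 N. Pads are 20 mm wide; open, the fingers measure 128 mm over their backs; the gripper's body (75 mm by 189 mm) begins 69 mm behind the grasp point.
Start: joints at [1.207, 0.353, 1.633, -0, 1.155, -0.002], TCP at [221.223, 584.541, 214.583] pointing down, gripper open.
Joint ranges: [-2.63, 2.63], [-0.92, 2.1], [0.06, 2.66], [-1.3, 4.44], [0, 2.69], [-3.02, 3.02]. Speed limits (rad/s): [2.22, 2.22, 2.79, 3.14, 3.14, 3.14].

INTERFACE

Orientations are given as [roll, pitch, yaw] about the fixed x, y, z axes, in that order (R = Rz(yaw) Ry(pitch) Rx(roll)).
In Python, from cell import sense, grab_frame, hand_in gives the robot as it stands. The module is installed in compiled form; this text tells all that it offers.
- The arm moves only by the shell command python3 -m jog 'ROWS' [FORCE]. ROWS is JSON, a list of rows, each an object of numbers: "rx", "ry", "rz": the turn, a rotation vector about the tool's x, y, z in rad; "x", "y", "z": the shift along the tool's x, y, z in m; "gripper": the opening, from -1 (shut) to 1 (fully open). A call has 1 to 12 rows; each row shifts and turns the commanded pose from where the row before left it, along the tool's axes as they then stand; what a row does not reach is not made up. A row lasts 1/10 s, in which the tool goes at most 50 mm and 8.59 degrees, less where a joint would pass 70% of its speed; a pose out of reach is approached as far as the arm can. A call is refused whole if a number of a shift passes 0.05 or a number of a turn 0.15, either way. A call with a gripper value outside its range is refused whole. The fingers move at their own pace and stop on an object; FORCE is the grip in N (left out, the last holds). Time passes only in rows, so rows that do not move let the fingers close. It gives the time, the measured TCP pose, the force, the opening and the grip force at its end, in the units of the state.
- sense(): the state, without advancing time (a new reading comes with each control period).
- grab_frame(name): name is "scene" or "top"; returns a dict with "color" (384x512x3 uint8, red, green, blue), "fx", "fy", "cx", "cy" (pixels), "R" (3x3) and "t" (3): a world point X has camera coordinates R X + t. Camera axes: x right, y down, z forward; pixel columns grow to the right and rows downward; lengths in mm; the calibration is good to about 2 mm. A picture is of the moment at which its call begins. There is no depth.
- hand_in(): hands the job in; it is judged then, once.
The state is a dict: "time": time; "joints": joint angles; "qvel": joint speeds; "effort": joint torques, N m; "ee_pos": TCP position; "eef_rot": TCP orientation; "ft_force": force on the tool from outside, world axes, zero at the start; "torque": the same for the moment, N m; "width": finger opening in mm; "grip_force": force on a finger pad.
Only numpy, scipy, OpenCV 4.12 (cv2) and the standard library are available. Lean on these libraries where they do the work, as an engineer would, in place of code of your own. Each camera call takes 0.05 s, during which the arm holds its last target. There are 200 camera calls.

TASK

Unload the tester: pull its red locking plunger up, turn it and let it rest in its notch so that it stays out, let go of it, and then slide the specimen carriage right out by its blue handle. Lift every specimen block out of its slot and put all of them in the steel tray; then push the carriage fully home and turn the plunger back so that it springs all the way down and locks the carriage. Leave the bottle, the beaker and the screwdriver where they are.

Things in the scene. Friction and masses are not known exactly. Their poses are not given: they have to be found in the camera images.
- tester: The specimen tester, fixed to the bench: grey base 240 mm (its y) x 165 mm (its x, from -40 to +125 mm), a clear hood (roof top 103 mm above the bench, x from 12 to 118 mm, y -118 to +118 mm, open to the front) and a cream electronics box behind it (x 122 to 162 mm, 100 mm high). Origin: on the bench under the middle of the tester; its -x axis points out of the front, the way the carriage slides out, z up. The locking plunger stands on the hood at x = 95 mm, y = 0.
- plunger_lift (a joint): Lift of the spring plunger in m: 0 = fully down (locks the carriage when that is shut), 0.022 = fully pulled up. A spring pulls it down with 4 N at 0, rising to 8.4 N at 0.022. The collar lets it turn only when lifted 0.016 or more (0.018 to 0.020 is a good height to turn it at). Resting in the notch it reads 0.012. It can go down to 0 only when its turn is within about 0.1 of 0; let down in between, it rests on the collar's rim at 0.016.
- plunger_turn (a joint): Turn of the plunger about its vertical axis in rad, anticlockwise seen from above positive: 0 = over its deep slot (down and locked), 1.2 = over the rest notch (red part of the collar; 1.1 to 1.3 will do); stops at -0.03 and 1.3. Slight friction; it stays as turned. Must not be forced round while down.
- knob (a point): Grip point of the plunger's red bar knob, on the plunger's axis and 10 mm below the top of the bar. The bar is 12 mm thick (point's x), 44 mm long (point's y) and 26 mm high; it is pinched across its 12 mm from above. The point's axes turn with the plunger (parallel to the tester's at turn 0). Plunger down, the bar's underside is 27 mm above the hood's roof and 8 mm above the collar round the pin (22 mm in radius).
- carriage (a joint): How far the specimen carriage is slid out of the tester, m: 0 = fully home, 0.10 = fully out (stop). It slides with about 1.5 N of friction and stays where it is left. With the plunger down it is locked and moves 2 mm at most. If the plunger is down while the carriage is out, the carriage cannot be pushed home.
- handle (a point): Middle of the carriage's blue handle, 18 mm below its top: an upright plate 12 mm thick (x), 70 mm wide (y), its top 100 mm above the bench, held on two struts 65 mm in front of the deck. Moves with the carriage; axes as the tester's (-x is the way out). Pinched across its 12 mm from above. With the carriage shut it is 57 mm in front of the hood's front edge.
- tray: Loose steel tray, 150 mm (x) x 200 mm (y) x 25 mm high, walls and floor 4 mm thick, about 0.6 kg. Origin: centre of its underside. It may get knocked aside; it does not matter where on the bench it ends up.
- reagent: Amber bottle, 56 mm in diameter, 130 mm high; bystander. Origin at the centre of its base.
- beaker: Glass beaker, 66 mm in diameter, 85 mm high; bystander. Origin at the centre of its base.
- driver: Screwdriver lying on the bench, 150 mm long along its x; bystander.
- block1_mid (a point): Centre (half-way up) of the orange specimen block with a white band, 18 x 36 x 60 mm, about 50 g; may be absent. Axes: z up when standing, x along its 36 mm side, y along its 18 mm side (the thin one). At the start it stands in one of the carriage's four slots (52 mm apart along the tester's y, 1.5 mm play each side, deck top 60 mm above the bench), its top 28 mm above the deck; pinched across its 18 mm from above and pulled straight up 35 mm it is free.
- block1: The same orange block; origin at the centre of its underside.
- block2_mid (a point): Centre (half-way up) of the green specimen block with a white band, 18 x 36 x 60 mm, about 50 g; may be absent. Axes: z up when standing, x along its 36 mm side, y along its 18 mm side (the thin one). At the start it stands in one of the carriage's four slots (52 mm apart along the tester's y, 1.5 mm play each side, deck top 60 mm above the bench), its top 28 mm above the deck; pinched across its 18 mm from above and pulled straight up 35 mm it is free.
- block2: The same green block; origin at the centre of its underside.
- block3_mid (a point): Centre (half-way up) of the yellow specimen block with a white band, 18 x 36 x 60 mm, about 50 g; may be absent. Axes: z up when standing, x along its 36 mm side, y along its 18 mm side (the thin one). At the start it stands in one of the carriage's four slots (52 mm apart along the tester's y, 1.5 mm play each side, deck top 60 mm above the bench), its top 28 mm above the deck; pinched across its 18 mm from above and pulled straight up 35 mm it is free.
- block3: The same yellow block; origin at the centre of its underside.
- block4_mid (a point): Centre (half-way up) of the blue specimen block with a white band, 18 x 36 x 60 mm, about 50 g; may be absent. Axes: z up when standing, x along its 36 mm side, y along its 18 mm side (the thin one). At the start it stands in one of the carriage's four slots (52 mm apart along the tester's y, 1.5 mm play each side, deck top 60 mm above the bench), its top 28 mm above the deck; pinched across its 18 mm from above and pulled straight up 35 mm it is free.
- block4: The same blue block; origin at the centre of its underside.

How it is judged:
By the outcome, as a careful person would: the job done as asked, in the order asked, and still so for the second after the job is handed in, with the robot touching nothing.
Of block1, block2, block3, block4 only 3 to 4 are there at a start; the rules pass over those that are not, and their reading is None.
At some moment in a run one of tray may be knocked a few centimetres aside while the robot is not near it.
Once in a run the grip may slacken for a moment while it holds something.
It also fails if it takes over 200 s, if anything falls off the work surface, if the arm or the gripper's body presses on something with over 40 N, if the wrist force passes 120 N, or if a joint passes its speed limit or range.

## Working session

There is one attempt and no reset: what is moved stays moved. The work goes in short steps, Python scripts to look and compute and a shell command to move; the robot and the scene stay as the last step left them, time stands still between calls to the robot, and variables do not carry over. Pictures are saved under pics/ and viewed, at most 14 in all, crops included, and the job is handed in when it is done.

```bash
mkdir -p pics; python3 - <<'E'
from cell import sense, grab_frame
import cv2,json
for n in("scene","top"):
    f=grab_frame(n); cv2.imwrite(f"pics/{n}0.png",f["color"][:,:,::-1])
    print(n,f["fx"],f["fy"],f["cx"],f["cy"],f["R"],f["t"])
print(sense())
E
```

```text
scene 365.06651734553077 365.06651734553077 256.9759904057392 193.2509359541856 [[ 0.58688651  0.80963855  0.00704567]
 [ 0.44234122 -0.31332919 -0.84033271]
 [-0.67815814  0.49629652 -0.54202518]] [-394.04370254 -169.09279191 1583.13940852]
top 435.95322953299296 435.95322953299296 255.55579431289513 192.60959056118784 [[-0.02068278 -0.99972955  0.01063278]
 [-0.9955986   0.01962264 -0.09164262]
 [ 0.0914092  -0.01248141 -0.99573519]] [  23.58529885  629.58362278 1387.64937193]
{'time': 0.1, 'joints': array([ 1.20663517e+00,  3.53552019e-01,  1.63406285e+00, -1.00072028e-05,
        1.15525138e+00, -2.39967635e-03]), 'qvel': array([-1.19543465e-03, -1.67909069e-03, -1.65671379e-03, -1.60312477e-05,
        2.51360482e-03,  4.51258110e-04]), 'effort': array([-6.60827554e-04, -5.94911599e+01, -3.34927976e+01,  6.98813656e-02,
        1.84549898e-02, -5.34184460e-05]), 'ee_pos': array([221.03815538, 584.10980931, 213.95425371]), 'eef_rot': array([-3.14031904e+00,  6.09416331e-06,  2.77983522e+00]), 'ft_force': array([-0.08308324, -0.50391236,  0.37891037]), 'torque': array([ 0.00652218, -0.03771277,  0.00622234]), 'grip_force': 0.0, 'width': 91.86459001473634}
```

View pics/scene0.png

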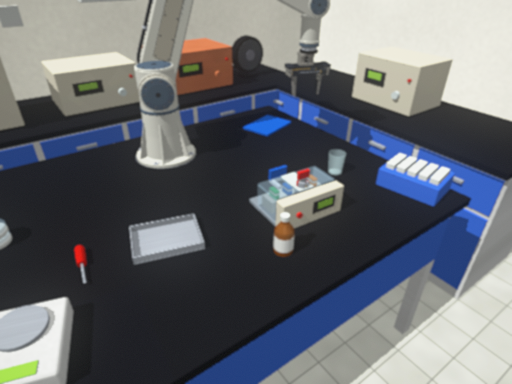

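View pics/top0.png

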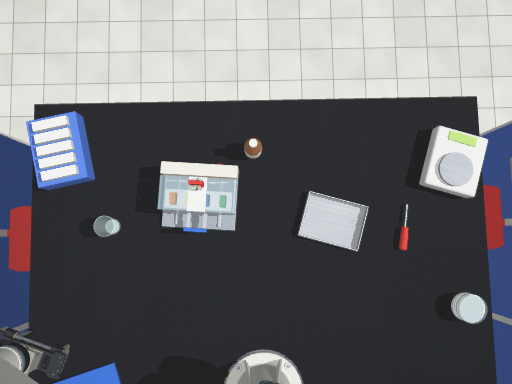

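```bash
cat > h.py <<'E'
import numpy as np,cv2
from cell import sense,grab_frame
def ray(f,u,v):
    R=np.array(f["R"]);t=np.array(f["t"]);d=R.T@np.array([(u-f["cx"])/f["fx"],(v-f["cy"])/f["fy"],1]);return -R.T@t,d
def onz(f,u,v,z):
    o,d=ray(f,u,v);return o+d*(z-o[2])/d[2]
def proj(f,X):
    c=np.array(f["R"])@np.array(X)+np.array(f["t"]);return f["fx"]*c[0]/c[2]+f["cx"],f["fy"]*c[1]/c[2]+f["cy"]
def tri(a,ua,b,ub):
    o1,d1=ray(a,*ua);o2,d2=ray(b,*ub)
    s=np.linalg.lstsq(np.c_[d1,-d2],o2-o1,rcond=None)[0];p,q=o1+s[0]*d1,o2+s[1]*d2
    return (p+q)/2,np.linalg.norm(p-q)
def blobs(f,lo,hi,box,amin=6):
    h=cv2.cvtColor(f["color"],cv2.COLOR_RGB2HSV);m=cv2.inRange(h,np.array(lo),np.array(hi))
    k=np.zeros_like(m);x0,y0,x1,y1=box;k[y0:y1,x0:x1]=255;m&=k
    n,l,s,c=cv2.connectedComponentsWithStats(m)
    return [(int(s[i,4]),c[i].round(1).tolist(),cv2.minAreaRect(np.argwhere(l==i)[:,::-1].astype(np.float32))) for i in range(1,n) if s[i,4]>=amin]
def crop(f,box,k,name):
    x0,y0,x1,y1=box;cv2.imwrite(name,cv2.resize(f["color"][y0:y1,x0:x1,::-1],None,fx=k,fy=k,interpolation=cv2.INTER_CUBIC))
E
python3 - <<'E'
from h import *
T=grab_frame("top");S=grab_frame("scene")
crop(T,(145,150,255,240),7,"pics/t1.png");crop(S,(240,155,350,230),7,"pics/s1.png")
for n,lo,hi in(("red",(0,150,110),(6,255,255)),("blue",(105,150,80),(125,255,255))):
    for f,b in((T,(150,150,250,240)),(S,(240,150,350,230))): print(n,blobs(f,lo,hi,b))
for f,b in((T,(295,185,375,255)),(S,(120,205,210,270))): print("tray",blobs(f,(0,0,90),(180,90,255),b,100))
print("cream",blobs(T,(10,20,170),(35,90,255),(150,150,250,185),50))
E
```

```text
red [(62, [196.2, 182.7], ((196.16152954101562, 182.4076690673828), (14.559161186218262, 5.7885823249816895), 15.255118370056152))]
red [(77, [302.8, 173.6], ((302.9117736816406, 173.64706420898438), (7.033533096313477, 11.641709327697754), 75.96376037597656)), (20, [298.8, 214.5], ((298.5000305175781, 214.50001525878906), (4.242640495300293, 4.242640495300293), 45.0))]
blue [(85, [194.1, 229.7], ((194.49032592773438, 229.68368530273438), (23.125886917114258, 3.626559257507324), 3.012787342071533))]
blue [(180, [276.6, 170.9], ((276.867919921875, 171.03773498535156), (9.61523723602295, 20.878803253173828), 74.05460357666016))]
tray [(2914, [333.0, 220.7], ((332.95025634765625, 220.68673706054688), (62.998512268066406, 46.70135498046875), 14.931418418884277))]
tray [(2769, [165.0, 238.0], ((165.48077392578125, 237.9038543701172), (39.22322463989258, 74.72024536132812), 78.69007110595703))]
cream []
```

View pics/t1.png

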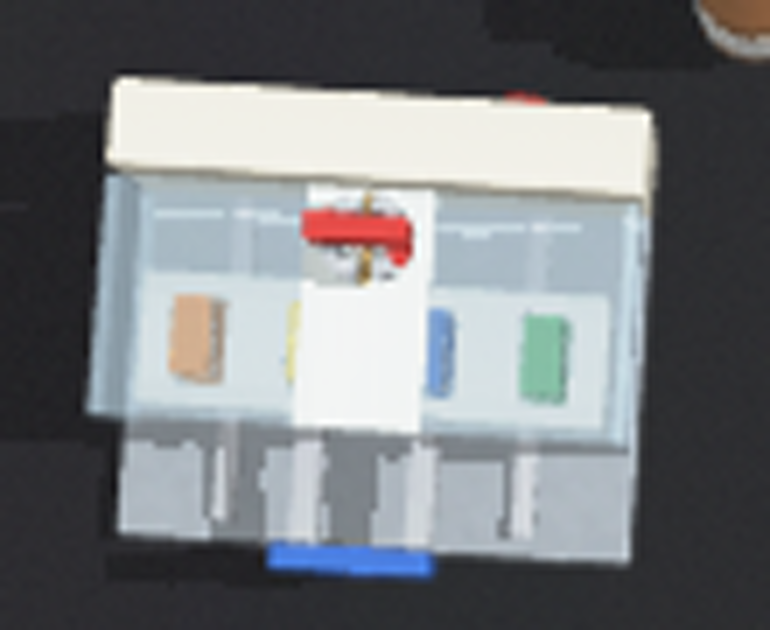

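View pics/s1.png

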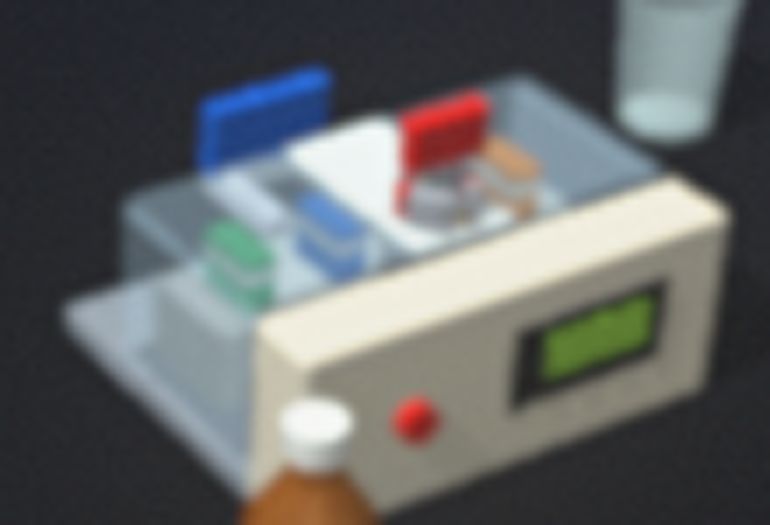

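```bash
python3 - <<'E'
from h import *
np.set_printoptions(precision=1,suppress=True)
T=grab_frame("top");S=grab_frame("scene")
print("cam",ray(T,0,0)[0])
P=lambda u,v,z:onz(T,145+(u-3)/7,150+(v-3)/7,z)
for n,z,c in(("bar",156,[(302,208),(412,215),(412,246),(302,238)]),("box",100,[(117,78),(653,110),(650,195),(107,166)]),("handle",100,[(268,545),(433,551),(433,577),(268,570)])):
    q=np.array([P(*a,z) for a in c]);print(n,q.tolist() and q,"mid",q.mean(0),"yaw",np.arctan2(*(q[0]-q[1])[[0,1]]),np.arctan2(*(q[3]-q[2])[[0,1]]))
print("tri handle", tri(T,(194.2,228.6),S,(240+265/7,155+85/7)))
print("tri knob top", tri(T,(145+357/7,150+222/7),S,(240+445/7,155+105/7)))
for n,c in (("o",(197,337)),("g",(545,358))): print(n,P(*c,88))
b=cv2.boxPoints(((332.95,220.69),(63,46.7),14.93));print("tray",np.array([onz(T,*x,25) for x in b]),onz(T,333,220.7,25))
for n,u,v,z in(("beaker",106,227,0),("bottle",253,145,130)):print(n,onz(T,u,v,z))
E
```

```text
cam [ 500.5   28.5 1439.2]
bar [[661.8 212.4 156. ]
 [657.9 166.  156. ]
 [644.7 166.1 156. ]
 [649.  212.5 156. ]] mid [653.4 189.2 156. ] yaw 0.0834258594072116 0.09257553610893553
box [[728.4 301.8 100. ]
 [709.6  64.9 100. ]
 [671.7  66.9 100. ]
 [689.2 306.2 100. ]] mid [699.7 184.9 100. ] yaw 0.07927473925724862 0.07309922693801237
handle [[520.9 236.2 100. ]
 [516.8 164.2 100. ]
 [505.5 164.4 100. ]
 [510.  236.2 100. ]] mid [513.3 200.3 100. ] yaw 0.05683401944480264 0.06292432503144707
tri handle (array([516.7, 201.2, 104.3]), np.float64(0.36323466705492086))
tri knob top (array([654.9, 189. , 159.6]), np.float64(3.7657259076701117))
o [613.7 269.   88. ]
g [601.3 115.   88. ]
tray [[ 489.7 -118.6   25. ]
 [ 635.4 -162.2   25. ]
 [ 578.4 -359.1   25. ]
 [ 433.5 -313.6   25. ]] [ 533.8 -238.5   25. ]
beaker [529.  503.3   0. ]
bottle [766.4  16.9 130. ]
```

```bash
cat > to.py <<'E'
# how far to go (tool axes, m / rad) from the present pose to x y z yaw
import sys;from h import *
x,y,z,w=map(float,sys.argv[1:5]);s=sense();p=s["ee_pos"];r=s["eef_rot"];a=r[2];d=np.array([x,y,z])-p
dw=(w-a+np.pi)%(2*np.pi)-np.pi
def f(a): return np.round([np.cos(a)*d[0]+np.sin(a)*d[1],np.sin(a)*d[0]-np.cos(a)*d[1],-d[2]],1)
print("t",round(s["time"],1),"pos",p.round(1),"rpy",r.round(3),"w",round(s["width"],1),"grip",round(s["grip_force"],1),"F",s["ft_force"].round(1))
print("rz",round(-dw,3),"shift before turn",f(a),"after turn",f(w))
E
python3 -m jog '[{"rz":0.143},{"rz":0.143},{"rz":0.143},{"rz":0.143},{"rz":0.143},{"rz":0.143},{"rz":0.143},{"rz":0.143},{"rz":0.143},{},{}]'
python3 -m jog '[{"x":-0.018,"y":0.023},{"x":-0.018,"y":0.023},{"x":-0.018,"y":0.023},{"x":-0.018,"y":0.023},{"x":-0.018,"y":0.023},{"x":-0.018,"y":0.023},{"x":-0.018,"y":0.023},{"x":-0.018,"y":0.023},{"x":-0.018,"y":0.023},{"x":-0.018,"y":0.023}]'
python3 -m jog '[{"x":-0.018,"y":0.023},{"x":-0.018,"y":0.023},{"x":-0.018,"y":0.023},{"x":-0.018,"y":0.023},{"x":-0.018,"y":0.023},{"x":-0.018,"y":0.023},{"x":-0.018,"y":0.023},{"x":-0.018,"y":0.023},{"x":-0.018,"y":0.023},{"x":-0.018,"y":0.023},{},{}]'
python3 to.py 653.4 189.2 185 1.493
```

```text
t 0.3 pos [221.2 584.4 214.3] rpy [-3.141  0.     2.78 ] w 91.8 grip 0.0 F [-0.1 -0.5 -0.4]
rz 1.287 shift before turn [-544.1 -216.6   29.3] after turn [-360.4  461.6   29.3]validation failed for argument at $[0]...
validation failed for argument at $[0]...
validation failed for argument at $[0]...
```

```bash
python3 -m jog '[{"rx":0,"ry":0,"rz":0.143,"x":0,"y":0,"z":0,"gripper":1}]'; python3 -m jog '[{"rz":0.143,"gripper":1}]';python3 to.py 653.4 189.2 185 1.493
```

```text
time: 0.4
ee_pos: [221.2, 584.4, 214.4]
eef_rot: [-3.141, 0.0, 2.636]
ft_force: [0.2, 0.4, -0.4]
width: 92.3
grip_force: 0.0
t 0.4 pos [221.2 584.4 214.4] rpy [-3.141  0.     2.636] w 92.3 grip 0.0 F [ 0.2  0.4 -0.4]
rz 1.143 shift before turn [-569.6 -136.5   29.4] after turn [-360.5  461.6   29.4]validation failed for argument at $[0]...
```

```bash
python3 -m jog '[{"rx":0,"ry":0,"rz":0.143,"x":0,"y":0,"z":0,"gripper":1},{"rx":0,"ry":0,"rz":0.143,"x":0,"y":0,"z":0,"gripper":1},{"rx":0,"ry":0,"rz":0.143,"x":0,"y":0,"z":0,"gripper":1},{"rx":0,"ry":0,"rz":0.143,"x":0,"y":0,"z":0,"gripper":1},{"rx":0,"ry":0,"rz":0.143,"x":0,"y":0,"z":0,"gripper":1},{"rx":0,"ry":0,"rz":0.143,"x":0,"y":0,"z":0,"gripper":1},{"rx":0,"ry":0,"rz":0.143,"x":0,"y":0,"z":0,"gripper":1},{"rx":0,"ry":0,"rz":0.142,"x":0,"y":0,"z":0,"gripper":1}]'
python3 -m jog '[{"rx":0,"ry":0,"rz":0,"x":-0.03,"y":0.0385,"z":0.002,"gripper":1},{"rx":0,"ry":0,"rz":0,"x":-0.03,"y":0.0385,"z":0.002,"gripper":1},{"rx":0,"ry":0,"rz":0,"x":-0.03,"y":0.0385,"z":0.002,"gripper":1},{"rx":0,"ry":0,"rz":0,"x":-0.03,"y":0.0385,"z":0.002,"gripper":1},{"rx":0,"ry":0,"rz":0,"x":-0.03,"y":0.0385,"z":0.002,"gripper":1},{"rx":0,"ry":0,"rz":0,"x":-0.03,"y":0.0385,"z":0.002,"gripper":1},{"rx":0,"ry":0,"rz":0,"x":-0.03,"y":0.0385,"z":0.002,"gripper":1},{"rx":0,"ry":0,"rz":0,"x":-0.03,"y":0.0385,"z":0.002,"gripper":1},{"rx":0,"ry":0,"rz":0,"x":-0.03,"y":0.0385,"z":0.002,"gripper":1},{"rx":0,"ry":0,"rz":0,"x":-0.03,"y":0.0385,"z":0.002,"gripper":1},{"rx":0,"ry":0,"rz":0,"x":-0.03,"y":0.0385,"z":0.002,"gripper":0.2},{"rx":0,"ry":0,"rz":0,"x":-0.03,"y":0.0385,"z":0.002,"gripper":0}]' >/dev/null
python3 to.py 653.4 189.2 185 1.493
```

```text
time: 1.2
ee_pos: [221.2, 584.5, 214.5]
eef_rot: [-3.142, 0.0, 1.488]
ft_force: [0.5, -0.6, 0.2]
width: 92.2
grip_force: 0.0
t 2.4 pos [655.5 188.4 190.5] rpy [ 3.142 -0.     1.494] w 78.1 grip 0.0 F [ 0.6  0.7 -0.1]
rz 0.001 shift before turn [ 0.6 -2.1  5.5] after turn [ 0.6 -2.1  5.5]
```

```bash
python3 -m jog '[{"rx":0,"ry":0,"rz":0,"x":0.0006,"y":-0.002,"z":0.016,"gripper":-0.2},{"rx":0,"ry":0,"rz":0,"x":0,"y":0,"z":0.016,"gripper":-0.2},{"rx":0,"ry":0,"rz":0,"x":0,"y":0,"z":0.016,"gripper":-0.2},{"rx":0,"ry":0,"rz":0,"x":0,"y":0,"z":0.014,"gripper":-0.2},{"rx":0,"ry":0,"rz":0,"x":0,"y":0,"z":0,"gripper":-0.2},{"rx":0,"ry":0,"rz":0,"x":0,"y":0,"z":0,"gripper":-0.5},{"rx":0,"ry":0,"rz":0,"x":0,"y":0,"z":0,"gripper":-0.6}]' 
python3 -m jog '[{"rx":0,"ry":0,"rz":0,"x":0,"y":0,"z":0,"gripper":-1},{"rx":0,"ry":0,"rz":0,"x":0,"y":0,"z":0,"gripper":-1},{"rx":0,"ry":0,"rz":0,"x":0,"y":0,"z":0,"gripper":-1},{"rx":0,"ry":0,"rz":0,"x":0,"y":0,"z":0,"gripper":-1},{"rx":0,"ry":0,"rz":0,"x":0,"y":0,"z":0,"gripper":-1}]' 35
python3 - <<'E'
from h import *
T=grab_frame("top");S=grab_frame("scene")
a=S["color"][145:225,240:340,::-1];b=T["color"][150:230,145:245,::-1]
cv2.imwrite("pics/k2.png",np.hstack([cv2.resize(a,(400,320),interpolation=2),cv2.resize(b,(400,320),interpolation=2)]))
E
```

```text
time: 3.1
ee_pos: [652.6, 191.4, 129.4]
eef_rot: [3.14, -0.0, 1.494]
ft_force: [0.2, 0.9, -0.5]
width: 23.3
grip_force: 0.0
time: 3.6
ee_pos: [654.3, 191.1, 129.7]
eef_rot: [3.137, -0.001, 1.494]
ft_force: [5.6, -0.1, -1.5]
width: 11.5
grip_force: 35.0
```

View pics/k2.png

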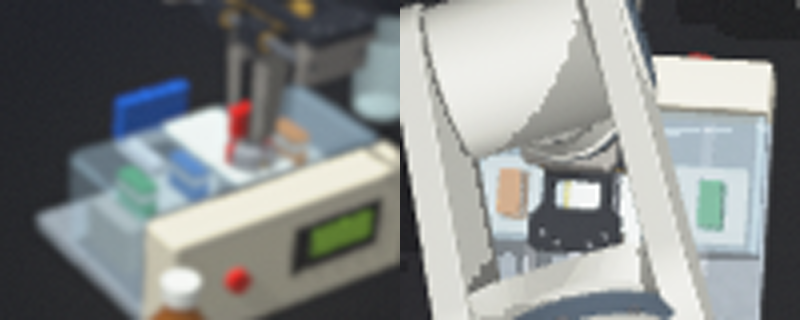

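```bash
python3 -m jog '[{"rx":0,"ry":0,"rz":0,"x":0,"y":0.0015,"z":-0.004,"gripper":-1},{"rx":0,"ry":0,"rz":0,"x":0,"y":0,"z":-0.005,"gripper":-1},{"rx":0,"ry":0,"rz":0,"x":0,"y":0,"z":-0.005,"gripper":-1},{"rx":0,"ry":0,"rz":0,"x":0,"y":0,"z":-0.005,"gripper":-1},{"rx":0,"ry":0,"rz":0,"x":0,"y":0,"z":0,"gripper":-1},{"rx":0,"ry":0,"rz":0,"x":0,"y":0,"z":0,"gripper":-1}]' 40
python3 - <<'E'
from h import *
T=grab_frame("top");S=grab_frame("scene")
a=S["color"][145:225,240:340,::-1]
cv2.imwrite("pics/k3.png",cv2.resize(a,(600,480),interpolation=2))
print(blobs(S,(0,150,110),(6,255,255),(240,150,350,230)))
E
```

```text
time: 4.3
ee_pos: [654.4, 191.0, 147.7]
eef_rot: [3.14, -0.001, 1.494]
ft_force: [6.3, 1.9, -8.7]
width: 11.8
grip_force: 40.0
[(33, [299.5, 169.2], ((299.5, 169.5), (7.0, 5.0), 90.0)), (20, [298.8, 214.5], ((298.5000305175781, 214.50001525878906), (4.242640495300293, 4.242640495300293), 45.0))]
```

View pics/k3.png

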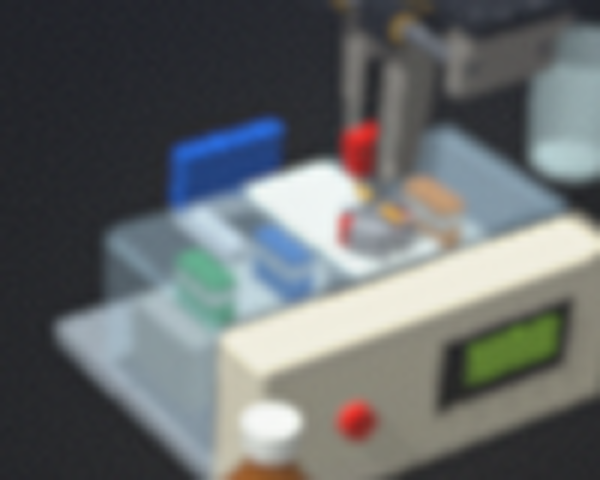

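The picture shows the red bar (crop 362,150) up off its collar with the fingers on it; the 8.7 N pull fits an 18–19 mm lift. Now I'll turn it.

```bash
python3 -m jog '[{"rx":0,"ry":0,"rz":0,"x":0,"y":0,"z":-0.001,"gripper":-1},{"rx":0,"ry":0,"rz":-0.12,"x":0,"y":0,"z":0,"gripper":-1},{"rx":0,"ry":0,"rz":-0.12,"x":0,"y":0,"z":0,"gripper":-1},{"rx":0,"ry":0,"rz":-0.12,"x":0,"y":0,"z":0,"gripper":-1},{"rx":0,"ry":0,"rz":0,"x":0,"y":0,"z":0,"gripper":-1}]' 40
python3 -m jog '[{"rx":0,"ry":0,"rz":-0.12,"x":0,"y":0,"z":0,"gripper":-1},{"rx":0,"ry":0,"rz":-0.12,"x":0,"y":0,"z":0,"gripper":-1},{"rx":0,"ry":0,"rz":-0.12,"x":0,"y":0,"z":0,"gripper":-1},{"rx":0,"ry":0,"rz":-0.12,"x":0,"y":0,"z":0,"gripper":-1},{"rx":0,"ry":0,"rz":-0.12,"x":0,"y":0,"z":0,"gripper":-1},{"rx":0,"ry":0,"rz":-0.12,"x":0,"y":0,"z":0,"gripper":-1},{"rx":0,"ry":0,"rz":-0.12,"x":0,"y":0,"z":0,"gripper":-1},{"rx":0,"ry":0,"rz":0,"x":0,"y":0,"z":0,"gripper":-1},{"rx":0,"ry":0,"rz":0,"x":0,"y":0,"z":0,"gripper":-1}]' 40
```

```text
time: 4.9
ee_pos: [654.2, 191.0, 148.4]
eef_rot: [3.14, -0.0, 1.858]
ft_force: [5.2, 2.2, -9.6]
width: 11.6
grip_force: 40.0
time: 5.8
ee_pos: [653.9, 190.7, 148.3]
eef_rot: [3.141, 0.0, 2.692]
ft_force: [4.8, 1.3, -8.5]
width: 11.6
grip_force: 40.0
```

```bash
python3 -m jog '[{"rx":0,"ry":0,"rz":0,"x":0,"y":0,"z":0.003,"gripper":-1},{"rx":0,"ry":0,"rz":0,"x":0,"y":0,"z":0.003,"gripper":-1},{"rx":0,"ry":0,"rz":0,"x":0,"y":0,"z":0.0015,"gripper":-1},{"rx":0,"ry":0,"rz":0,"x":0,"y":0,"z":0,"gripper":-1},{"rx":0,"ry":0,"rz":0,"x":0,"y":0,"z":0,"gripper":-1}]' 40
```

```text
time: 6.3
ee_pos: [653.9, 190.7, 141.4]
eef_rot: [3.141, 0.0, 2.693]
ft_force: [3.7, 0.6, -3.5]
width: 11.5
grip_force: 40.0
```

```bash
python3 -m jog '[{"rx":0,"ry":0,"rz":0,"x":0,"y":0,"z":0.001,"gripper":-0.5},{"rx":0,"ry":0,"rz":0,"x":0,"y":0,"z":0,"gripper":-0.3},{"rx":0,"ry":0,"rz":0,"x":0,"y":0,"z":0,"gripper":-0.2},{"rx":0,"ry":0,"rz":0,"x":0,"y":0,"z":-0.02,"gripper":-0.2},{"rx":0,"ry":0,"rz":0,"x":0,"y":0,"z":-0.03,"gripper":-0.2},{"rx":0,"ry":0,"rz":0,"x":0,"y":0,"z":-0.03,"gripper":-0.2},{"rx":0,"ry":0,"rz":0,"x":0,"y":0,"z":0,"gripper":-0.2}]' 
python3 - <<'E'
from h import *
S=grab_frame("scene")
cv2.imwrite("pics/k4.png",cv2.resize(S["color"][145:225,240:340,::-1],(600,480),interpolation=2))
print(blobs(S,(0,150,110),(6,255,255),(240,150,350,230)))
E
python3 to.py 513.5 200.3 130 1.493
```

```text
time: 7.0
ee_pos: [655.8, 191.3, 225.0]
eef_rot: [3.137, 0.005, 2.694]
ft_force: [0.7, -0.3, 0.7]
width: 36.8
grip_force: 0.0
[(57, [302.9, 169.5], ((303.4000244140625, 169.80001831054688), (12.521980285644531, 5.366563320159912), 63.43495178222656)), (20, [298.8, 214.5], ((298.5000305175781, 214.50001525878906), (4.242640495300293, 4.242640495300293), 45.0))]
t 7.0 pos [654.8 191.  222.5] rpy [3.139e+00 3.000e-03 2.694e+00] w 36.8 grip 0.0 F [ 0.8 -0.1 -0.6]
rz 1.201 shift before turn [131.4 -52.8  92.5] after turn [  -1.7 -141.6   92.5]
```

View pics/k4.png

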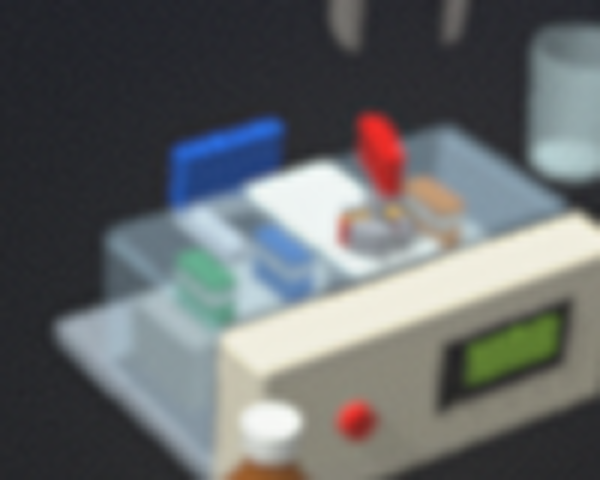

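```bash
python3 -m jog '[{"rx":0,"ry":0,"rz":0.134,"x":0,"y":0,"z":0,"gripper":-0.2},{"rx":0,"ry":0,"rz":0.134,"x":0,"y":0,"z":0,"gripper":-0.2},{"rx":0,"ry":0,"rz":0.134,"x":0,"y":0,"z":0,"gripper":-0.2},{"rx":0,"ry":0,"rz":0.134,"x":0,"y":0,"z":0,"gripper":-0.2},{"rx":0,"ry":0,"rz":0.134,"x":0,"y":0,"z":0,"gripper":-0.2},{"rx":0,"ry":0,"rz":0.134,"x":0,"y":0,"z":0,"gripper":-0.2},{"rx":0,"ry":0,"rz":0.134,"x":0,"y":0,"z":0,"gripper":-0.2},{"rx":0,"ry":0,"rz":0.134,"x":0,"y":0,"z":0,"gripper":-0.2},{"rx":0,"ry":0,"rz":0.13,"x":0,"y":0,"z":0,"gripper":-0.2}]' >/dev/null
python3 -m jog '[{"rx":0,"ry":0,"rz":0,"x":0,"y":-0.035,"z":0,"gripper":-0.2},{"rx":0,"ry":0,"rz":0,"x":0,"y":-0.035,"z":0,"gripper":-0.2},{"rx":0,"ry":0,"rz":0,"x":0,"y":-0.035,"z":0.03,"gripper":-0.2},{"rx":0,"ry":0,"rz":0,"x":0,"y":-0.035,"z":0.03,"gripper":-0.2},{"rx":0,"ry":0,"rz":0,"x":0,"y":0,"z":0.03,"gripper":-0.2},{"rx":0,"ry":0,"rz":0,"x":0,"y":0,"z":0,"gripper":-0.2},{"rx":0,"ry":0,"rz":0,"x":0,"y":0,"z":0,"gripper":-0.2}]' >/dev/null
python3 to.py 514 200.6 63 1.493
```

```text
t 8.7 pos [514.1 201.7 129.9] rpy [-3.140e+00  1.000e-03  1.492e+00] w 36.8 grip 0.0 F [0.6 0.4 0.9]
rz -0.001 shift before turn [-1.1 -0.  66.9] after turn [-1.1 -0.  66.9]
```

```bash
python3 -m jog '[{"rx":0,"ry":0,"rz":0,"x":-0.001,"y":0,"z":0.017,"gripper":-0.2},{"rx":0,"ry":0,"rz":0,"x":0,"y":0,"z":0.017,"gripper":-0.2},{"rx":0,"ry":0,"rz":0,"x":0,"y":0,"z":0.017,"gripper":-0.2},{"rx":0,"ry":0,"rz":0,"x":0,"y":0,"z":0.015,"gripper":-0.2},{"rx":0,"ry":0,"rz":0,"x":0,"y":0,"z":0,"gripper":-0.2},{"rx":0,"ry":0,"rz":0,"x":0,"y":0,"z":0,"gripper":-0.2}]' 
python3 -m jog '[{"rx":0,"ry":0,"rz":0,"x":0,"y":0,"z":0,"gripper":-1},{"rx":0,"ry":0,"rz":0,"x":0,"y":0,"z":0,"gripper":-1},{"rx":0,"ry":0,"rz":0,"x":0,"y":0,"z":0,"gripper":-1},{"rx":0,"ry":0,"rz":0,"x":0,"y":0,"z":0,"gripper":-1},{"rx":0,"ry":0,"rz":0,"x":0,"y":-0.005,"z":0,"gripper":-1},{"rx":0,"ry":0,"rz":0,"x":0,"y":-0.005,"z":0,"gripper":-1},{"rx":0,"ry":0,"rz":0,"x":0,"y":0,"z":0,"gripper":-1}]' 30
```

```text
time: 9.25
ee_pos: [515.3, 201.0, 65.2]
eef_rot: [3.14, -0.001, 1.491]
ft_force: [0.1, 0.8, -0.0]
width: 36.8
grip_force: 0.0
time: 9.95
ee_pos: [503.7, 201.8, 64.7]
eef_rot: [3.141, -0.0, 1.492]
ft_force: [-0.8, -0.7, 8.1]
width: 11.8
grip_force: 30.0
```

```bash
python3 -m jog '[{"rx":0,"ry":0,"rz":0,"x":0,"y":-0.01,"z":-0.001,"gripper":-1},{"rx":0,"ry":0,"rz":0,"x":0,"y":-0.012,"z":0,"gripper":-1},{"rx":0,"ry":0,"rz":0,"x":0,"y":-0.012,"z":0,"gripper":-1},{"rx":0,"ry":0,"rz":0,"x":0,"y":-0.012,"z":0,"gripper":-1},{"rx":0,"ry":0,"rz":0,"x":0,"y":-0.012,"z":0,"gripper":-1},{"rx":0,"ry":0,"rz":0,"x":0,"y":-0.012,"z":0,"gripper":-1},{"rx":0,"ry":0,"rz":0,"x":0,"y":-0.01,"z":0,"gripper":-1},{"rx":0,"ry":0,"rz":0,"x":0,"y":-0.008,"z":0,"gripper":-1},{"rx":0,"ry":0,"rz":0,"x":0,"y":-0.005,"z":0,"gripper":-1},{"rx":0,"ry":0,"rz":0,"x":0,"y":0,"z":0,"gripper":-1}]' 30
```

```text
time: 10.95
ee_pos: [415.3, 209.0, 65.0]
eef_rot: [3.132, -0.001, 1.494]
ft_force: [27.8, -6.1, -32.8]
width: 11.8
grip_force: 30.0
```

```bash
python3 -m jog '[{"rx":0,"ry":0,"rz":0,"x":0,"y":0.003,"z":0.001,"gripper":-0.7},{"rx":0,"ry":0,"rz":0,"x":0,"y":0,"z":0,"gripper":-0.2},{"rx":0,"ry":0,"rz":0,"x":0,"y":0,"z":0,"gripper":-0.2},{"rx":0,"ry":0,"rz":0,"x":0,"y":0,"z":-0.03,"gripper":-0.2},{"rx":0,"ry":0,"rz":0,"x":0,"y":0,"z":-0.04,"gripper":-0.2},{"rx":0,"ry":0,"rz":0,"x":0,"y":0,"z":-0.04,"gripper":-0.2},{"rx":0,"ry":0,"rz":0,"x":-0.04,"y":0,"z":-0.03,"gripper":-0.2},{"rx":0,"ry":0,"rz":0,"x":-0.04,"y":0,"z":0,"gripper":-0.2},{"rx":0,"ry":0,"rz":0,"x":-0.04,"y":0,"z":0,"gripper":-0.2},{"rx":0,"ry":0,"rz":0,"x":-0.04,"y":0,"z":0,"gripper":-0.2},{"rx":0,"ry":0,"rz":0,"x":-0.04,"y":0,"z":0,"gripper":-0.2},{"rx":0,"ry":0,"rz":0,"x":-0.04,"y":0,"z":0,"gripper":-0.2}]' 
python3 - <<'E'
from h import *
T=grab_frame("top")
crop(T,(145,150,265,250),6,"pics/t5.png")
E
```

```text
time: 12.15
ee_pos: [394.2, -31.7, 204.3]
eef_rot: [-3.141, -0.0, 1.492]
ft_force: [0.2, -0.0, -0.2]
width: 36.8
grip_force: 0.0
```

View pics/t5.png

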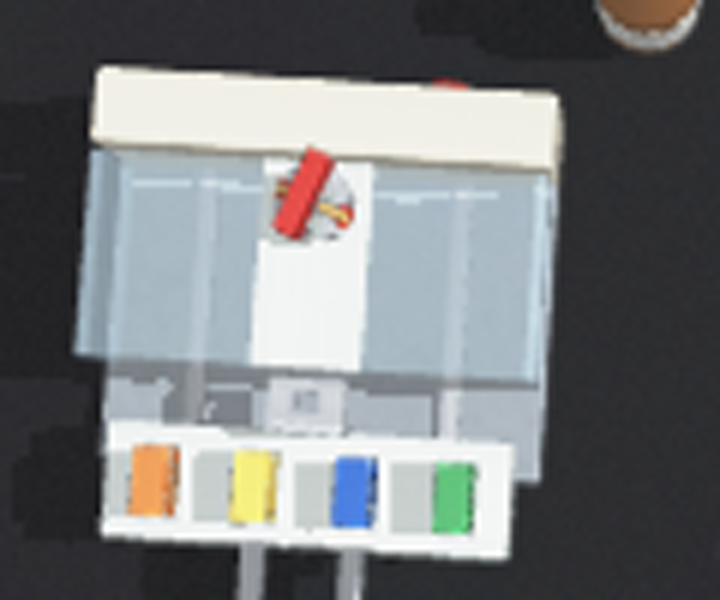

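```bash
python3 - <<'E'
from h import *
T=grab_frame("top")
P=lambda u,v,z:onz(T,145+(u-2.5)/6,150+(v-2.5)/6,z).round(1)
ex=np.array([.997,-.078]);ey=np.array([.078,.997]);o=np.array([559.5,197.4])
for n,c,yy in(("o",(151,480),78),("y",(250,486),26),("b",(352,492),-26),("g",(452,497),-78)):
    p=P(*c,88);d=p[:2]-o;print(n,p,"tester",d@ex,d@ey,"slot expected",(o-50*ex+yy*ey).round(1))
for n,lo,hi in(("o",(8,130,150),(18,255,255)),("y",(23,100,150),(33,255,255)),("b",(105,150,80),(125,255,255)),("g",(55,100,80),(85,255,255))):
    print(n,[ (b[0],b[1],onz(T,*b[1],88).round(1)) for b in blobs(T,lo,hi,(150,210,240,300))])
E
python3 to.py 515 275 110 3.064
```

```text
o [515.3 278.4  88. ] tester -50.38540000000004 77.30939999999997 slot expected [515.7 279.1]
y [511.2 227.7  88. ] tester -50.51850000000001 26.441699999999983 slot expected [511.7 227.2]
b [507.  175.4  88. ] tester -50.6265 -26.029 slot expected [507.6 175.4]
g [503.4 124.1  88. ] tester -50.21430000000002 -77.45590000000001 slot expected [503.6 123.5]
o [(71, [169.8, 230.2], array([513.4, 278.3,  88. ]))]
y [(75, [186.8, 231.0], array([509.9, 226. ,  88. ]))]
b [(53, [203.1, 231.8], array([506.4, 175.8,  88. ])), (92, [192.2, 262.3], array([414. , 210.1,  88. ]))]
g [(61, [220.1, 233.0], array([501.6, 123.5,  88. ]))]
t 12.2 pos [394.1 -33.8 204.1] rpy [-3.141e+00  1.000e-03  1.488e+00] w 36.4 grip 0.0 F [-0.1  0.3  0.8]
rz -1.576 shift before turn [317.8  95.   94.1] after turn [-96.6 317.3  94.1]
```

```bash
python3 -m jog '[{"rx":0,"ry":0,"rz":-0.143,"x":0,"y":0,"z":0,"gripper":-0.2},{"rx":0,"ry":0,"rz":-0.143,"x":0,"y":0,"z":0,"gripper":-0.2},{"rx":0,"ry":0,"rz":-0.143,"x":0,"y":0,"z":0,"gripper":-0.2},{"rx":0,"ry":0,"rz":-0.143,"x":0,"y":0,"z":0,"gripper":-0.2},{"rx":0,"ry":0,"rz":-0.143,"x":0,"y":0,"z":0,"gripper":-0.2},{"rx":0,"ry":0,"rz":-0.143,"x":0,"y":0,"z":0,"gripper":-0.2},{"rx":0,"ry":0,"rz":-0.143,"x":0,"y":0,"z":0,"gripper":-0.2},{"rx":0,"ry":0,"rz":-0.143,"x":0,"y":0,"z":0,"gripper":-0.2},{"rx":0,"ry":0,"rz":-0.143,"x":0,"y":0,"z":0,"gripper":-0.2},{"rx":0,"ry":0,"rz":-0.143,"x":0,"y":0,"z":0,"gripper":-0.2},{"rx":0,"ry":0,"rz":-0.143,"x":0,"y":0,"z":0,"gripper":-0.2}]' >/dev/null
python3 -m jog '[{"rx":0,"ry":0,"rz":0,"x":-0.024,"y":0.042,"z":0,"gripper":-0.2},{"rx":0,"ry":0,"rz":0,"x":-0.024,"y":0.042,"z":0,"gripper":-0.2},{"rx":0,"ry":0,"rz":0,"x":-0.024,"y":0.042,"z":0,"gripper":-0.2},{"rx":0,"ry":0,"rz":0,"x":-0.024,"y":0.042,"z":0,"gripper":-0.2},{"rx":0,"ry":0,"rz":0,"x":0,"y":0,"z":0.04,"gripper":-0.2},{"rx":0,"ry":0,"rz":0,"x":0,"y":0,"z":0.045,"gripper":-0.2},{"rx":0,"ry":0,"rz":0,"x":0,"y":0,"z":0,"gripper":-0.2},{"rx":0,"ry":0,"rz":0,"x":0,"y":0,"z":0,"gripper":-0.2}]' >/dev/null
python3 to.py 503.5 123.7 64 3.064
```

```text
t 14.2 pos [503.  129.9 119.3] rpy [-3.141e+00 -2.000e-03  3.065e+00] w 36.5 grip 0.0 F [ 0.6 -0.1  0.6]
rz 0.001 shift before turn [-0.9 -6.2 55.3] after turn [-0.9 -6.2 55.3]
```

```bash
python3 -m jog '[{"rx":0,"ry":0,"rz":0,"x":-0.001,"y":-0.006,"z":0,"gripper":-0.2},{"rx":0,"ry":0,"rz":0,"x":0,"y":0,"z":0.018,"gripper":-0.2},{"rx":0,"ry":0,"rz":0,"x":0,"y":0,"z":0.018,"gripper":-0.2},{"rx":0,"ry":0,"rz":0,"x":0,"y":0,"z":0.018,"gripper":-0.2},{"rx":0,"ry":0,"rz":0,"x":0,"y":0,"z":0,"gripper":-0.2},{"rx":0,"ry":0,"rz":0,"x":0,"y":0,"z":0,"gripper":-0.2}]'
python3 -m jog '[{"rx":0,"ry":0,"rz":0,"x":0,"y":0,"z":0,"gripper":-1},{"rx":0,"ry":0,"rz":0,"x":0,"y":0,"z":0,"gripper":-1},{"rx":0,"ry":0,"rz":0,"x":0,"y":0,"z":0,"gripper":-1},{"rx":0,"ry":0,"rz":0,"x":0,"y":0,"z":-0.01,"gripper":-1},{"rx":0,"ry":0,"rz":0,"x":0,"y":0,"z":-0.01,"gripper":-1},{"rx":0,"ry":0,"rz":0,"x":0,"y":0,"z":-0.01,"gripper":-1},{"rx":0,"ry":0,"rz":0,"x":0,"y":0,"z":-0.02,"gripper":-1},{"rx":0,"ry":0,"rz":0,"x":0,"y":0,"z":-0.03,"gripper":-1},{"rx":0,"ry":0,"rz":0,"x":0,"y":0,"z":-0.03,"gripper":-1},{"rx":0,"ry":0,"rz":0,"x":0,"y":0,"z":0,"gripper":-1}]' 25
python3 - <<'E'
from h import *
T=grab_frame("top");r=blobs(T,(0,0,90),(180,90,255),(280,170,400,300),300);print(r)
print(onz(T,*r[0][1],25),np.array([onz(T,*x,25) for x in cv2.boxPoints(r[0][2])]).round())
E
python3 to.py 534 -238 160 3.064
```

```text
time: 14.75
ee_pos: [505.6, 123.3, 66.8]
eef_rot: [3.141, 0.002, 3.064]
ft_force: [0.1, -0.1, 0.1]
width: 36.9
grip_force: 0.0
time: 15.75
ee_pos: [507.1, 124.1, 179.7]
eef_rot: [3.139, 0.007, 3.065]
ft_force: [0.6, -0.1, -0.9]
width: 17.7
grip_force: 25.0
[(2915, [333.0, 220.7], ((332.95025634765625, 220.68673706054688), (62.998512268066406, 46.70135498046875), 14.931418418884277))]
[ 533.81698324 -238.53593325   25.        ] [[ 490. -119.   25.]
 [ 635. -162.   25.]
 [ 578. -359.   25.]
 [ 434. -314.   25.]]
t 15.8 pos [506.  123.8 177.6] rpy [3.14  0.004 3.065] w 17.6 grip 25.0 F [ 0.5  0.3 -0.8]
rz 0.001 shift before turn [ -55.7 -358.6   17.6] after turn [ -56.  -358.6   17.6]
```

```bash
python3 -m jog '[{"rx":0,"ry":0,"rz":0,"x":-0.0086,"y":-0.036,"z":0,"gripper":-1},{"rx":0,"ry":0,"rz":0,"x":-0.0086,"y":-0.0405,"z":0,"gripper":-1},{"rx":0,"ry":0,"rz":0,"x":-0.0086,"y":-0.0405,"z":0,"gripper":-1},{"rx":0,"ry":0,"rz":0,"x":-0.0086,"y":-0.0405,"z":0,"gripper":-1},{"rx":0,"ry":0,"rz":0,"x":-0.0086,"y":-0.0405,"z":0,"gripper":-1},{"rx":0,"ry":0,"rz":0,"x":-0.0086,"y":-0.0405,"z":0,"gripper":-1},{"rx":0,"ry":0,"rz":0,"x":-0.0086,"y":-0.0405,"z":0,"gripper":-1},{"rx":0,"ry":0,"rz":0,"x":-0.0086,"y":-0.0405,"z":0,"gripper":-1},{"rx":0,"ry":0,"rz":0,"x":-0.0086,"y":-0.0405,"z":0,"gripper":-1},{"rx":0,"ry":0,"rz":0,"x":-0.0086,"y":-0.0405,"z":0.02,"gripper":-1},{"rx":0,"ry":0,"rz":0,"x":0,"y":0,"z":0.04,"gripper":-1},{"rx":0,"ry":0,"rz":0,"x":0,"y":0,"z":0,"gripper":-1}]' 25
python3 - <<'E'
from h import *
S=grab_frame("scene");crop(S,(110,130,230,280),4,"pics/p6.png")
E
python3 to.py 534 -238 42 3.064
```

```text
time: 17.0
ee_pos: [555.5, -281.6, 109.4]
eef_rot: [3.138, -0.009, 3.063]
ft_force: [-0.9, 0.5, -0.9]
width: 17.7
grip_force: 25.0
t 17.1 pos [ 556.8 -281.3  112. ] rpy [ 3.139 -0.007  3.064] w 17.5 grip 25.0 F [-0.9  0.1 -0.1]
rz -0.0 shift before turn [26.1 41.4 70. ] after turn [26.1 41.4 70. ]
```

View pics/p6.png

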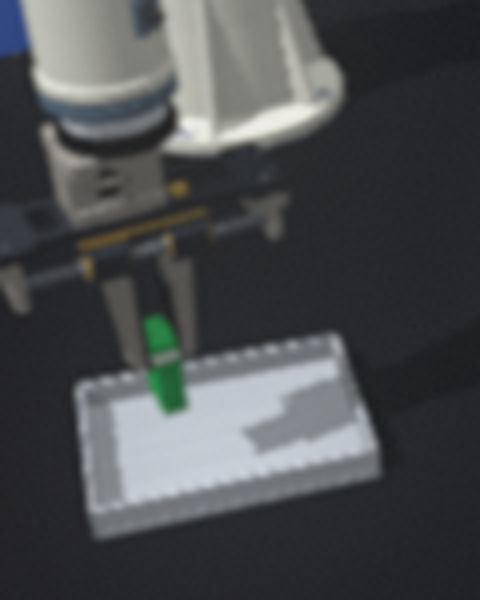

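The green block hangs between the fingers (crop 165,360), over the near-left part of the tray. Lowering it.

```bash
python3 -m jog '[{"rx":0,"ry":0,"rz":0,"x":0,"y":0,"z":0.02,"gripper":-1},{"rx":0,"ry":0,"rz":0,"x":0,"y":0,"z":0.025,"gripper":-1},{"rx":0,"ry":0,"rz":0,"x":0,"y":0,"z":0.017,"gripper":-1},{"rx":0,"ry":0,"rz":0,"x":0,"y":0,"z":0.004,"gripper":-1},{"rx":0,"ry":0,"rz":0,"x":0,"y":0,"z":0,"gripper":-1},{"rx":0,"ry":0,"rz":0,"x":0,"y":0,"z":0,"gripper":-1}]' 25
```

```text
time: 17.65
ee_pos: [560.6, -282.4, 50.7]
eef_rot: [-3.141, 0.002, 3.065]
ft_force: [-0.5, -0.8, -0.0]
width: 17.6
grip_force: 25.0
```

```bash
python3 -m jog '[{"rx":0,"ry":0,"rz":0,"x":0,"y":0,"z":0.004,"gripper":-1},{"rx":0,"ry":0,"rz":0,"x":0,"y":0,"z":0.002,"gripper":-1},{"rx":0,"ry":0,"rz":0,"x":0,"y":0,"z":0.002,"gripper":-1},{"rx":0,"ry":0,"rz":0,"x":0,"y":0,"z":0,"gripper":-1},{"rx":0,"ry":0,"rz":0,"x":0,"y":0,"z":0,"gripper":-1}]' 25
```

```text
time: 18.15
ee_pos: [559.9, -282.4, 42.0]
eef_rot: [3.142, 0.001, 3.065]
ft_force: [-1.5, 2.1, 8.0]
width: 17.7
grip_force: 25.0
```

```bash
python3 -m jog '[{"rx":0,"ry":0,"rz":0,"x":0,"y":0,"z":-0.001,"gripper":-0.6},{"rx":0,"ry":0,"rz":0,"x":0,"y":0,"z":0,"gripper":-0.4},{"rx":0,"ry":0,"rz":0,"x":0,"y":0,"z":0,"gripper":-0.2},{"rx":0,"ry":0,"rz":0,"x":0,"y":0,"z":-0.02,"gripper":-0.2},{"rx":0,"ry":0,"rz":0,"x":0,"y":0,"z":-0.03,"gripper":-0.2},{"rx":0,"ry":0,"rz":0,"x":0,"y":0,"z":-0.045,"gripper":-0.2},{"rx":0,"ry":0,"rz":0,"x":0,"y":0,"z":-0.045,"gripper":-0.2},{"rx":0,"ry":0,"rz":0,"x":0,"y":0,"z":0,"gripper":-0.2}]' 25
python3 to.py 507 175.4 130 3.064
```

```text
time: 18.95
ee_pos: [562.9, -284.2, 188.6]
eef_rot: [-3.138, 0.009, 3.065]
ft_force: [0.3, -1.2, -0.3]
width: 36.6
grip_force: 0.0
t 18.9 pos [ 562.9 -284.2  188.6] rpy [-3.138  0.009  3.065] w 36.6 grip 0.0 F [ 0.3 -1.2 -0.3]
rz 0.001 shift before turn [ 91.1 453.9  58.6] after turn [ 91.4 453.9  58.6]
```

```bash
python3 -m jog '[{"rx":0,"ry":0,"rz":0,"x":0.0075,"y":0.038,"z":0,"gripper":-0.2},{"rx":0,"ry":0,"rz":0,"x":0.0075,"y":0.038,"z":0,"gripper":-0.2},{"rx":0,"ry":0,"rz":0,"x":0.0075,"y":0.038,"z":0,"gripper":-0.2},{"rx":0,"ry":0,"rz":0,"x":0.0075,"y":0.038,"z":0,"gripper":-0.2},{"rx":0,"ry":0,"rz":0,"x":0.0075,"y":0.038,"z":0,"gripper":-0.2},{"rx":0,"ry":0,"rz":0,"x":0.0075,"y":0.038,"z":0,"gripper":-0.2},{"rx":0,"ry":0,"rz":0,"x":0.0075,"y":0.038,"z":0,"gripper":-0.2},{"rx":0,"ry":0,"rz":0,"x":0.0075,"y":0.038,"z":0,"gripper":-0.2},{"rx":0,"ry":0,"rz":0,"x":0.0075,"y":0.038,"z":0,"gripper":-0.2},{"rx":0,"ry":0,"rz":0,"x":0.0075,"y":0.038,"z":0,"gripper":-0.2},{"rx":0,"ry":0,"rz":0,"x":0.0075,"y":0.037,"z":0,"gripper":-0.2},{"rx":0,"ry":0,"rz":0,"x":0.0075,"y":0.037,"z":0,"gripper":-0.2}]' 25 >/dev/null
python3 -m jog '[{"rx":0,"ry":0,"rz":0,"x":0,"y":0,"z":0.03,"gripper":-0.2},{"rx":0,"ry":0,"rz":0,"x":0,"y":0,"z":0.03,"gripper":-0.2},{"rx":0,"ry":0,"rz":0,"x":0,"y":0,"z":0,"gripper":-0.2},{"rx":0,"ry":0,"rz":0,"x":0,"y":0,"z":0,"gripper":-0.2},{"rx":0,"ry":0,"rz":0,"x":0,"y":0,"z":0,"gripper":-0.2}]' >/dev/null
python3 to.py 507 175.4 65 3.064
python3 - <<'E'
from h import *
S=grab_frame("scene");crop(S,(110,200,230,280),6,"pics/p7.png")
E
```

```text
t 20.6 pos [505.6 177.1 123.2] rpy [3.141e+00 1.000e-03 3.064e+00] w 36.6 grip 0.0 F [-0.6  0.2  0. ]
rz 0.0 shift before turn [-1.5 -1.6 58.2] after turn [-1.5 -1.6 58.2]
```

View pics/p7.png

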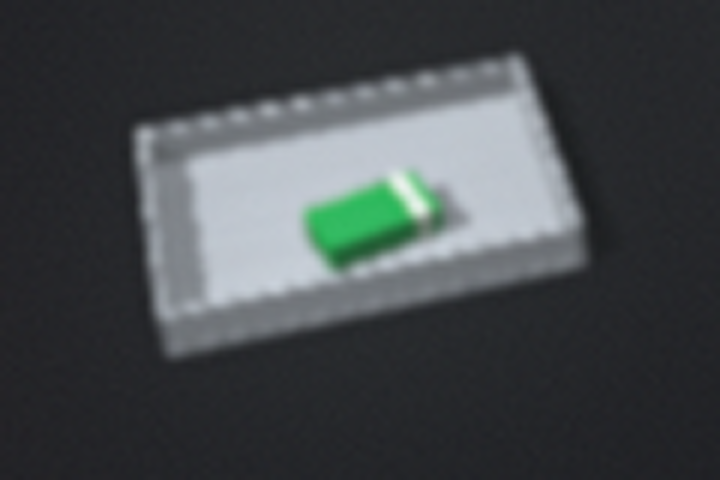

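The green block lies on its side inside the tray (crop 375,215). Next the blue one; I'll re-measure the tray before each placing.

```bash
python3 -m jog '[{"rx":0,"ry":0,"rz":0,"x":-0.0015,"y":-0.0015,"z":0,"gripper":-0.2},{"rx":0,"ry":0,"rz":0,"x":0,"y":0,"z":0.018,"gripper":-0.2},{"rx":0,"ry":0,"rz":0,"x":0,"y":0,"z":0.02,"gripper":-0.2},{"rx":0,"ry":0,"rz":0,"x":0,"y":0,"z":0.02,"gripper":-0.2},{"rx":0,"ry":0,"rz":0,"x":0,"y":0,"z":0,"gripper":-0.2},{"rx":0,"ry":0,"rz":0,"x":0,"y":0,"z":0,"gripper":-0.2}]'
python3 -m jog '[{"rx":0,"ry":0,"rz":0,"x":0,"y":0,"z":0,"gripper":-1},{"rx":0,"ry":0,"rz":0,"x":0,"y":0,"z":0,"gripper":-1},{"rx":0,"ry":0,"rz":0,"x":0,"y":0,"z":0,"gripper":-1},{"rx":0,"ry":0,"rz":0,"x":0,"y":0,"z":-0.01,"gripper":-1},{"rx":0,"ry":0,"rz":0,"x":0,"y":0,"z":-0.01,"gripper":-1},{"rx":0,"ry":0,"rz":0,"x":0,"y":0,"z":-0.01,"gripper":-1},{"rx":0,"ry":0,"rz":0,"x":0,"y":0,"z":-0.02,"gripper":-1},{"rx":0,"ry":0,"rz":0,"x":0,"y":0,"z":-0.03,"gripper":-1},{"rx":0,"ry":0,"rz":0,"x":0,"y":0,"z":-0.04,"gripper":-1},{"rx":0,"ry":0,"rz":0,"x":0,"y":0,"z":0,"gripper":-1},{"rx":0,"ry":0,"rz":0,"x":0,"y":0,"z":0,"gripper":-1}]' 25
cat > tray.py <<'E'
from h import *
T=grab_frame("top");S=grab_frame("scene")
r=max(blobs(T,(0,0,90),(180,90,255),(270,160,400,330),300),key=lambda b:b[0])
h=cv2.boxPoints(r[2]);print("tray area",r[0],np.array([onz(T,*x,25) for x in h]).round().tolist(),"mid",onz(T,*h.mean(0),25).round(1))
for n,lo,hi in(("o",(5,130,100),(18,255,255)),("y",(23,100,150),(33,255,255)),("b",(105,150,80),(125,255,255)),("g",(55,100,60),(85,255,255))):
    print(n,[(b[0],onz(T,*b[1],13).round().tolist(),np.round(b[2][1]).tolist(),round(b[2][2])) for b in blobs(T,lo,hi,(270,160,400,330))])
E
python3 tray.py; python3 to.py 534 -238 42 3.064
```

```text
time: 21.3
ee_pos: [506.4, 175.4, 64.8]
eef_rot: [3.141, 0.0, 3.065]
ft_force: [-0.0, -0.8, 0.4]
width: 37.1
grip_force: 0.0
time: 22.4
ee_pos: [506.7, 175.7, 185.6]
eef_rot: [3.14, 0.003, 3.065]
ft_force: [-1.6, -0.3, -1.1]
width: 18.1
grip_force: 25.0
tray area 2748 [[475.0, -102.0, 25.0], [621.0, -146.0, 25.0], [564.0, -343.0, 25.0], [419.0, -297.0, 25.0]] mid [ 519.6 -221.9   25. ]
o []
y []
b []
g [(20, [545.0, -197.0, 13.0], [9.0, 1.0], 90), (144, [544.0, -233.0, 13.0], [10.0, 13.0], 90)]
t 22.5 pos [505.4 175.3 183.6] rpy [-3.141e+00 -1.000e-03  3.065e+00] w 17.7 grip 25.0 F [ 0.9 -0.1 -0.7]
rz 0.001 shift before turn [ -60.2 -409.9  141.6] after turn [ -60.6 -409.8  141.6]
```

The tray was the thing knocked (about 20 mm), and that toppled the block. It is now centred at (520,-222), with green near its middle. Blue goes at its right end.

```bash
python3 -m jog '[{"rx":0,"ry":0,"rz":0,"x":-0.0026,"y":-0.037,"z":0,"gripper":-1},{"rx":0,"ry":0,"rz":0,"x":-0.0026,"y":-0.038,"z":0,"gripper":-1},{"rx":0,"ry":0,"rz":0,"x":-0.0026,"y":-0.038,"z":0,"gripper":-1},{"rx":0,"ry":0,"rz":0,"x":-0.0026,"y":-0.038,"z":0,"gripper":-1},{"rx":0,"ry":0,"rz":0,"x":-0.0026,"y":-0.038,"z":0,"gripper":-1},{"rx":0,"ry":0,"rz":0,"x":-0.0026,"y":-0.038,"z":0,"gripper":-1},{"rx":0,"ry":0,"rz":0,"x":-0.0026,"y":-0.038,"z":0,"gripper":-1},{"rx":0,"ry":0,"rz":0,"x":-0.0026,"y":-0.038,"z":0,"gripper":-1},{"rx":0,"ry":0,"rz":0,"x":-0.0026,"y":-0.038,"z":0,"gripper":-1},{"rx":0,"ry":0,"rz":0,"x":-0.0026,"y":-0.038,"z":0,"gripper":-1},{"rx":0,"ry":0,"rz":0,"x":-0.0026,"y":-0.037,"z":0,"gripper":-1},{"rx":0,"ry":0,"rz":0,"x":-0.0026,"y":-0.037,"z":0,"gripper":-1}]' 25 >/dev/null
python3 -m jog '[{"rx":0,"ry":0,"rz":0,"x":0,"y":0,"z":0.03,"gripper":-1},{"rx":0,"ry":0,"rz":0,"x":0,"y":0,"z":0.04,"gripper":-1},{"rx":0,"ry":0,"rz":0,"x":0,"y":0,"z":0.03,"gripper":-1},{"rx":0,"ry":0,"rz":0,"x":0,"y":0,"z":0.02,"gripper":-1},{"rx":0,"ry":0,"rz":0,"x":0,"y":0,"z":0.007,"gripper":-1},{"rx":0,"ry":0,"rz":0,"x":0,"y":0,"z":0,"gripper":-1},{"rx":0,"ry":0,"rz":0,"x":0,"y":0,"z":0,"gripper":-1}]' >/dev/null
python3 to.py 502.3 -279.4 42 3.064; python3 tray.py
```

```text
t 24.4 pos [ 502.7 -278.7   57.5] rpy [-3.141  0.     3.065] w 17.9 grip 25.0 F [ 0.4  0.1 -0.9]
rz 0.001 shift before turn [ 0.4 -0.8 15.5] after turn [ 0.4 -0.8 15.5]
tray area 8405 [[620.0, -111.0, 25.0], [613.0, -458.0, 25.0], [186.0, -436.0, 25.0], [194.0, -99.0, 25.0]] mid [ 400.4 -275.5   25. ]
o []
y []
b []
g [(20, [545.0, -197.0, 13.0], [9.0, 1.0], 90), (87, [550.0, -232.0, 13.0], [9.0, 13.0], 90)]
```

```bash
python3 -m jog '[{"rx":0,"ry":0,"rz":0,"x":0,"y":0,"z":0.008,"gripper":-1},{"rx":0,"ry":0,"rz":0,"x":0,"y":0,"z":0.005,"gripper":-1},{"rx":0,"ry":0,"rz":0,"x":0,"y":0,"z":0.003,"gripper":-1},{"rx":0,"ry":0,"rz":0,"x":0,"y":0,"z":0,"gripper":-1},{"rx":0,"ry":0,"rz":0,"x":0,"y":0,"z":0,"gripper":-1}]' 25
python3 -m jog '[{"rx":0,"ry":0,"rz":0,"x":0,"y":0,"z":0,"gripper":-0.6},{"rx":0,"ry":0,"rz":0,"x":0,"y":0,"z":0,"gripper":-0.4},{"rx":0,"ry":0,"rz":0,"x":0,"y":0,"z":0,"gripper":-0.2},{"rx":0,"ry":0,"rz":0,"x":0,"y":0,"z":-0.02,"gripper":-0.2},{"rx":0,"ry":0,"rz":0,"x":0,"y":0,"z":-0.03,"gripper":-0.2},{"rx":0,"ry":0,"rz":0,"x":0,"y":0,"z":-0.045,"gripper":-0.2},{"rx":0,"ry":0,"rz":0,"x":0,"y":0,"z":-0.045,"gripper":-0.2},{"rx":0,"ry":0,"rz":0,"x":0,"y":0,"z":0,"gripper":-0.2},{"rx":0,"ry":0,"rz":0,"x":0,"y":0,"z":0,"gripper":-0.2}]'
python3 to.py 511.3 227.5 120 3.064
```

```text
time: 25.0
ee_pos: [502.4, -278.5, 40.9]
eef_rot: [3.142, -0.0, 3.065]
ft_force: [0.1, 0.1, -0.8]
width: 17.7
grip_force: 25.0
time: 25.9
ee_pos: [503.0, -278.9, 182.2]
eef_rot: [-3.14, 0.002, 3.065]
ft_force: [0.5, 0.4, -1.4]
width: 36.8
grip_force: 0.0
t 25.9 pos [ 503.  -278.9  182.2] rpy [-3.140e+00  2.000e-03  3.065e+00] w 36.8 grip 0.0 F [ 0.5  0.4 -1.4]
rz 0.001 shift before turn [ 30.6 505.5  62.2] after turn [ 31.  505.5  62.2]
```

```bash
python3 -m jog '[{"rx":0,"ry":0,"rz":0,"x":0.0026,"y":0.042,"z":0,"gripper":-0.2},{"rx":0,"ry":0,"rz":0,"x":0.0026,"y":0.042,"z":0,"gripper":-0.2},{"rx":0,"ry":0,"rz":0,"x":0.0026,"y":0.042,"z":0,"gripper":-0.2},{"rx":0,"ry":0,"rz":0,"x":0.0026,"y":0.042,"z":0,"gripper":-0.2},{"rx":0,"ry":0,"rz":0,"x":0.0026,"y":0.042,"z":0,"gripper":-0.2},{"rx":0,"ry":0,"rz":0,"x":0.0026,"y":0.042,"z":0,"gripper":-0.2},{"rx":0,"ry":0,"rz":0,"x":0.0026,"y":0.042,"z":0,"gripper":-0.2},{"rx":0,"ry":0,"rz":0,"x":0.0026,"y":0.042,"z":0,"gripper":-0.2},{"rx":0,"ry":0,"rz":0,"x":0.0026,"y":0.042,"z":0,"gripper":-0.2},{"rx":0,"ry":0,"rz":0,"x":0.0026,"y":0.042,"z":0,"gripper":-0.2},{"rx":0,"ry":0,"rz":0,"x":0.0026,"y":0.042,"z":0,"gripper":-0.2},{"rx":0,"ry":0,"rz":0,"x":0.0026,"y":0.042,"z":0,"gripper":-0.2}]' >/dev/null
python3 -m jog '[{"rx":0,"ry":0,"rz":0,"x":0,"y":0,"z":0.03,"gripper":-0.2},{"rx":0,"ry":0,"rz":0,"x":0,"y":0,"z":0.03,"gripper":-0.2},{"rx":0,"ry":0,"rz":0,"x":0,"y":0,"z":0,"gripper":-0.2},{"rx":0,"ry":0,"rz":0,"x":0,"y":0,"z":0,"gripper":-0.2},{"rx":0,"ry":0,"rz":0,"x":0,"y":0,"z":0,"gripper":-0.2}]' >/dev/null
python3 to.py 511.3 227.5 65 3.064; python3 tray.py
```

```text
t 27.6 pos [510.5 226.3 121.9] rpy [3.141e+00 1.000e-03 3.064e+00] w 36.9 grip 0.0 F [ 1.1  0.1 -0.4]
rz 0.0 shift before turn [-0.7  1.3 56.9] after turn [-0.7  1.3 56.9]
tray area 2644 [[475.0, -102.0, 25.0], [621.0, -146.0, 25.0], [564.0, -343.0, 25.0], [419.0, -297.0, 25.0]] mid [ 519.6 -221.9   25. ]
o []
y []
b [(55, [503.0, -289.0, 13.0], [10.0, 4.0], 90), (19, [502.0, -274.0, 13.0], [9.0, 1.0], 90)]
g [(20, [545.0, -197.0, 13.0], [9.0, 1.0], 90), (144, [544.0, -233.0, 13.0], [10.0, 13.0], 90)]
```

```bash
python3 -m jog '[{"rx":0,"ry":0,"rz":0,"x":-0.001,"y":0.001,"z":0,"gripper":-0.2},{"rx":0,"ry":0,"rz":0,"x":0,"y":0,"z":0.018,"gripper":-0.2},{"rx":0,"ry":0,"rz":0,"x":0,"y":0,"z":0.02,"gripper":-0.2},{"rx":0,"ry":0,"rz":0,"x":0,"y":0,"z":0.019,"gripper":-0.2},{"rx":0,"ry":0,"rz":0,"x":0,"y":0,"z":0,"gripper":-0.2},{"rx":0,"ry":0,"rz":0,"x":0,"y":0,"z":0,"gripper":-0.2}]'
python3 -m jog '[{"rx":0,"ry":0,"rz":0,"x":0,"y":0,"z":0,"gripper":-1},{"rx":0,"ry":0,"rz":0,"x":0,"y":0,"z":0,"gripper":-1},{"rx":0,"ry":0,"rz":0,"x":0,"y":0,"z":0,"gripper":-1},{"rx":0,"ry":0,"rz":0,"x":0,"y":0,"z":-0.01,"gripper":-1},{"rx":0,"ry":0,"rz":0,"x":0,"y":0,"z":-0.01,"gripper":-1},{"rx":0,"ry":0,"rz":0,"x":0,"y":0,"z":-0.01,"gripper":-1},{"rx":0,"ry":0,"rz":0,"x":0,"y":0,"z":-0.02,"gripper":-1},{"rx":0,"ry":0,"rz":0,"x":0,"y":0,"z":-0.03,"gripper":-1},{"rx":0,"ry":0,"rz":0,"x":0,"y":0,"z":-0.04,"gripper":-1},{"rx":0,"ry":0,"rz":0,"x":0,"y":0,"z":0,"gripper":-1},{"rx":0,"ry":0,"rz":0,"x":0,"y":0,"z":0,"gripper":-1}]' 25
python3 -m jog '[{"rx":0,"ry":0,"rz":0,"x":-0.0042,"y":-0.038,"z":0,"gripper":-1},{"rx":0,"ry":0,"rz":0,"x":-0.0042,"y":-0.0385,"z":0,"gripper":-1},{"rx":0,"ry":0,"rz":0,"x":-0.0042,"y":-0.0385,"z":0,"gripper":-1},{"rx":0,"ry":0,"rz":0,"x":-0.0042,"y":-0.0385,"z":0,"gripper":-1},{"rx":0,"ry":0,"rz":0,"x":-0.0042,"y":-0.0385,"z":0,"gripper":-1},{"rx":0,"ry":0,"rz":0,"x":-0.0042,"y":-0.0385,"z":0,"gripper":-1},{"rx":0,"ry":0,"rz":0,"x":-0.0042,"y":-0.0385,"z":0,"gripper":-1},{"rx":0,"ry":0,"rz":0,"x":-0.0042,"y":-0.0385,"z":0,"gripper":-1},{"rx":0,"ry":0,"rz":0,"x":-0.0042,"y":-0.0385,"z":0,"gripper":-1},{"rx":0,"ry":0,"rz":0,"x":-0.0042,"y":-0.038,"z":0,"gripper":-1},{"rx":0,"ry":0,"rz":0,"x":0,"y":0,"z":0,"gripper":-1},{"rx":0,"ry":0,"rz":0,"x":0,"y":0,"z":0,"gripper":-1}]' 25 
python3 to.py 523.1 -158.4 42 3.064
```

```text
time: 28.3
ee_pos: [511.3, 227.3, 64.7]
eef_rot: [3.142, 0.0, 3.065]
ft_force: [0.2, -0.4, -0.3]
width: 36.8
grip_force: 0.0
time: 29.4
ee_pos: [511.7, 227.5, 185.7]
eef_rot: [3.14, 0.002, 3.065]
ft_force: [0.3, 0.1, -1.6]
width: 18.0
grip_force: 25.0
time: 30.6
ee_pos: [522.5, -159.0, 182.9]
eef_rot: [3.141, -0.002, 3.063]
ft_force: [0.7, 0.2, -0.2]
width: 17.5
grip_force: 25.0
t 30.6 pos [ 522.5 -159.   182.9] rpy [ 3.141e+00 -2.000e-03  3.063e+00] w 17.5 grip 25.0 F [ 0.7  0.2 -0.2]
rz -0.001 shift before turn [ -0.6   0.7 140.9] after turn [ -0.6   0.7 140.9]
```

Lower 142 mm in all, release, rise, and go on to orange at (515.5,278.7).

```bash
python3 -m jog '[{"rx":0,"ry":0,"rz":0,"x":0,"y":0,"z":0.03,"gripper":-1},{"rx":0,"ry":0,"rz":0,"x":0,"y":0,"z":0.04,"gripper":-1},{"rx":0,"ry":0,"rz":0,"x":0,"y":0,"z":0.03,"gripper":-1},{"rx":0,"ry":0,"rz":0,"x":0,"y":0,"z":0.025,"gripper":-1},{"rx":0,"ry":0,"rz":0,"x":0,"y":0,"z":0.01,"gripper":-1},{"rx":0,"ry":0,"rz":0,"x":0,"y":0,"z":0.006,"gripper":-1},{"rx":0,"ry":0,"rz":0,"x":0,"y":0,"z":0.001,"gripper":-1},{"rx":0,"ry":0,"rz":0,"x":0,"y":0,"z":0,"gripper":-1},{"rx":0,"ry":0,"rz":0,"x":0,"y":0,"z":0,"gripper":-1}]'
python3 -m jog '[{"rx":0,"ry":0,"rz":0,"x":0,"y":0,"z":0,"gripper":-0.6},{"rx":0,"ry":0,"rz":0,"x":0,"y":0,"z":0,"gripper":-0.4},{"rx":0,"ry":0,"rz":0,"x":0,"y":0,"z":0,"gripper":-0.2},{"rx":0,"ry":0,"rz":0,"x":0,"y":0,"z":-0.02,"gripper":-0.2},{"rx":0,"ry":0,"rz":0,"x":0,"y":0,"z":-0.03,"gripper":-0.2},{"rx":0,"ry":0,"rz":0,"x":0,"y":0,"z":-0.045,"gripper":-0.2},{"rx":0,"ry":0,"rz":0,"x":0,"y":0,"z":-0.045,"gripper":-0.2},{"rx":0,"ry":0,"rz":0,"x":0,"y":0,"z":0,"gripper":-0.2},{"rx":0,"ry":0,"rz":0,"x":0,"y":0,"z":0,"gripper":-0.2}]'
python3 to.py 515.5 278.7 120 3.064
```

```text
time: 31.5
ee_pos: [524.3, -159.0, 43.2]
eef_rot: [-3.141, 0.002, 3.065]
ft_force: [0.0, -0.3, -0.2]
width: 18.0
grip_force: 25.0
time: 32.4
ee_pos: [524.0, -159.0, 183.0]
eef_rot: [-3.141, 0.002, 3.065]
ft_force: [-0.5, 0.1, -0.4]
width: 36.7
grip_force: 0.0
t 32.4 pos [ 524. -159.  183.] rpy [-3.141e+00  2.000e-03  3.065e+00] w 36.7 grip 0.0 F [-0.5  0.1 -0.4]
rz 0.001 shift before turn [ 42.1 435.8  63. ] after turn [ 42.4 435.7  63. ]
```

```bash
python3 -m jog '[{"rx":0,"ry":0,"rz":0,"x":0.0042,"y":0.0435,"z":0,"gripper":-0.2},{"rx":0,"ry":0,"rz":0,"x":0.0042,"y":0.0435,"z":0,"gripper":-0.2},{"rx":0,"ry":0,"rz":0,"x":0.0042,"y":0.0435,"z":0,"gripper":-0.2},{"rx":0,"ry":0,"rz":0,"x":0.0042,"y":0.0435,"z":0,"gripper":-0.2},{"rx":0,"ry":0,"rz":0,"x":0.0042,"y":0.0435,"z":0,"gripper":-0.2},{"rx":0,"ry":0,"rz":0,"x":0.0042,"y":0.0435,"z":0,"gripper":-0.2},{"rx":0,"ry":0,"rz":0,"x":0.0042,"y":0.0435,"z":0,"gripper":-0.2},{"rx":0,"ry":0,"rz":0,"x":0.0042,"y":0.0435,"z":0,"gripper":-0.2},{"rx":0,"ry":0,"rz":0,"x":0.0042,"y":0.0435,"z":0,"gripper":-0.2},{"rx":0,"ry":0,"rz":0,"x":0.0042,"y":0.0435,"z":0,"gripper":-0.2}]' >/dev/null
python3 -m jog '[{"rx":0,"ry":0,"rz":0,"x":0,"y":0,"z":0.03,"gripper":-0.2},{"rx":0,"ry":0,"rz":0,"x":0,"y":0,"z":0.03,"gripper":-0.2},{"rx":0,"ry":0,"rz":0,"x":0,"y":0,"z":0,"gripper":-0.2},{"rx":0,"ry":0,"rz":0,"x":0,"y":0,"z":0,"gripper":-0.2},{"rx":0,"ry":0,"rz":0,"x":0,"y":0,"z":0,"gripper":-0.2}]' >/dev/null
python3 to.py 515.5 278.7 65 3.064; python3 tray.py
```

```text
t 33.9 pos [515.5 278.1 122.8] rpy [3.141e+00 1.000e-03 3.064e+00] w 36.9 grip 0.0 F [-0.1  0.  -0.6]
rz 0.0 shift before turn [ 0.   0.6 57.8] after turn [ 0.   0.6 57.8]
tray area 2564 [[475.0, -102.0, 25.0], [621.0, -146.0, 25.0], [564.0, -343.0, 25.0], [419.0, -297.0, 25.0]] mid [ 519.6 -221.9   25. ]
o []
y [(61, [525.0, -166.0, 13.0], [10.0, 5.0], 90)]
b [(56, [503.0, -289.0, 13.0], [5.0, 10.0], 0), (19, [502.0, -274.0, 13.0], [9.0, 1.0], 90)]
g [(20, [545.0, -197.0, 13.0], [9.0, 1.0], 90), (144, [544.0, -233.0, 13.0], [10.0, 13.0], 90)]
```

```bash
python3 -m jog '[{"rx":0,"ry":0,"rz":0,"x":0,"y":0.0005,"z":0,"gripper":-0.2},{"rx":0,"ry":0,"rz":0,"x":0,"y":0,"z":0.018,"gripper":-0.2},{"rx":0,"ry":0,"rz":0,"x":0,"y":0,"z":0.02,"gripper":-0.2},{"rx":0,"ry":0,"rz":0,"x":0,"y":0,"z":0.02,"gripper":-0.2},{"rx":0,"ry":0,"rz":0,"x":0,"y":0,"z":0,"gripper":-0.2},{"rx":0,"ry":0,"rz":0,"x":0,"y":0,"z":0,"gripper":-0.2}]'
python3 -m jog '[{"rx":0,"ry":0,"rz":0,"x":0,"y":0,"z":0,"gripper":-1},{"rx":0,"ry":0,"rz":0,"x":0,"y":0,"z":0,"gripper":-1},{"rx":0,"ry":0,"rz":0,"x":0,"y":0,"z":0,"gripper":-1},{"rx":0,"ry":0,"rz":0,"x":0,"y":0,"z":-0.01,"gripper":-1},{"rx":0,"ry":0,"rz":0,"x":0,"y":0,"z":-0.01,"gripper":-1},{"rx":0,"ry":0,"rz":0,"x":0,"y":0,"z":-0.01,"gripper":-1},{"rx":0,"ry":0,"rz":0,"x":0,"y":0,"z":-0.02,"gripper":-1},{"rx":0,"ry":0,"rz":0,"x":0,"y":0,"z":-0.03,"gripper":-1},{"rx":0,"ry":0,"rz":0,"x":0,"y":0,"z":-0.04,"gripper":-1},{"rx":0,"ry":0,"rz":0,"x":0,"y":0,"z":0,"gripper":-1},{"rx":0,"ry":0,"rz":0,"x":0,"y":0,"z":0,"gripper":-1}]' 25
python3 -m jog '[{"rx":0,"ry":0,"rz":0,"x":0,"y":-0.04,"z":0,"gripper":-1},{"rx":0,"ry":0,"rz":0,"x":0,"y":-0.041,"z":0,"gripper":-1},{"rx":0,"ry":0,"rz":0,"x":0,"y":-0.041,"z":0,"gripper":-1},{"rx":0,"ry":0,"rz":0,"x":0,"y":-0.041,"z":0,"gripper":-1},{"rx":0,"ry":0,"rz":0,"x":0,"y":-0.041,"z":0,"gripper":-1},{"rx":0,"ry":0,"rz":0,"x":0,"y":-0.041,"z":0,"gripper":-1},{"rx":0,"ry":0,"rz":0,"x":0,"y":-0.041,"z":0,"gripper":-1},{"rx":0,"ry":0,"rz":0,"x":0,"y":-0.041,"z":0,"gripper":-1},{"rx":0,"ry":0,"rz":0,"x":0,"y":-0.041,"z":0,"gripper":-1},{"rx":0,"ry":0,"rz":0,"x":0,"y":-0.041,"z":0,"gripper":-1},{"rx":0,"ry":0,"rz":0,"x":0,"y":-0.041,"z":0,"gripper":-1},{"rx":0,"ry":0,"rz":0,"x":-0.005,"y":-0.04,"z":0,"gripper":-1}]' 25 >/dev/null
python3 -m jog '[{"rx":0,"ry":0,"rz":0,"x":0,"y":0,"z":0,"gripper":-1},{"rx":0,"ry":0,"rz":0,"x":0,"y":0,"z":0,"gripper":-1},{"rx":0,"ry":0,"rz":0,"x":0,"y":0,"z":0,"gripper":-1}]' 25 
python3 to.py 483 -211 42 3.064
```

```text
time: 34.6
ee_pos: [515.2, 278.7, 64.7]
eef_rot: [3.142, 0.0, 3.065]
ft_force: [-0.3, 0.4, 1.4]
width: 36.2
grip_force: 0.0
time: 35.7
ee_pos: [515.6, 278.9, 185.7]
eef_rot: [3.14, 0.002, 3.065]
ft_force: [0.1, -0.4, -1.1]
width: 18.1
grip_force: 25.0
time: 37.2
ee_pos: [481.7, -209.2, 183.3]
eef_rot: [3.141, -0.002, 3.065]
ft_force: [0.2, 0.9, -0.8]
width: 17.6
grip_force: 25.0
t 37.2 pos [ 481.7 -209.2  183.3] rpy [ 3.141e+00 -2.000e-03  3.065e+00] w 17.6 grip 25.0 F [ 0.2  0.9 -0.8]
rz 0.001 shift before turn [ -1.4  -1.7 141.3] after turn [ -1.4  -1.7 141.3]
```

```bash
python3 -m jog '[{"rx":0,"ry":0,"rz":0,"x":0,"y":0,"z":0.03,"gripper":-1},{"rx":0,"ry":0,"rz":0,"x":0,"y":0,"z":0.04,"gripper":-1},{"rx":0,"ry":0,"rz":0,"x":0,"y":0,"z":0.03,"gripper":-1},{"rx":0,"ry":0,"rz":0,"x":0,"y":0,"z":0.025,"gripper":-1},{"rx":0,"ry":0,"rz":0,"x":0,"y":0,"z":0.01,"gripper":-1},{"rx":0,"ry":0,"rz":0,"x":0,"y":0,"z":0.006,"gripper":-1},{"rx":0,"ry":0,"rz":0,"x":0,"y":0,"z":0.001,"gripper":-1},{"rx":0,"ry":0,"rz":0,"x":0,"y":0,"z":0,"gripper":-1},{"rx":0,"ry":0,"rz":0,"x":0,"y":0,"z":0,"gripper":-1}]'
python3 -m jog '[{"rx":0,"ry":0,"rz":0,"x":0,"y":0,"z":0,"gripper":-0.6},{"rx":0,"ry":0,"rz":0,"x":0,"y":0,"z":0,"gripper":-0.4},{"rx":0,"ry":0,"rz":0,"x":0,"y":0,"z":0,"gripper":-0.2},{"rx":0,"ry":0,"rz":0,"x":0,"y":0,"z":-0.02,"gripper":-0.2},{"rx":0,"ry":0,"rz":0,"x":0,"y":0,"z":-0.03,"gripper":-0.2},{"rx":0,"ry":0,"rz":0,"x":0,"y":0,"z":-0.045,"gripper":-0.2},{"rx":0,"ry":0,"rz":0,"x":0,"y":0,"z":-0.045,"gripper":-0.2},{"rx":0,"ry":0,"rz":0,"x":0,"y":0,"z":0,"gripper":-0.2}]' >/dev/null
python3 -m jog '[{"rx":0,"ry":0,"rz":0.143,"x":0,"y":0,"z":0,"gripper":-0.2},{"rx":0,"ry":0,"rz":0.143,"x":0,"y":0,"z":0,"gripper":-0.2},{"rx":0,"ry":0,"rz":0.143,"x":0,"y":0,"z":0,"gripper":-0.2},{"rx":0,"ry":0,"rz":0.143,"x":0,"y":0,"z":0,"gripper":-0.2},{"rx":0,"ry":0,"rz":0.143,"x":0,"y":0,"z":0,"gripper":-0.2},{"rx":0,"ry":0,"rz":0.143,"x":0,"y":0,"z":0,"gripper":-0.2},{"rx":0,"ry":0,"rz":0.143,"x":0,"y":0,"z":0,"gripper":-0.2},{"rx":0,"ry":0,"rz":0.143,"x":0,"y":0,"z":0,"gripper":-0.2},{"rx":0,"ry":0,"rz":0.143,"x":0,"y":0,"z":0,"gripper":-0.2},{"rx":0,"ry":0,"rz":0.143,"x":0,"y":0,"z":0,"gripper":-0.2},{"rx":0,"ry":0,"rz":0.143,"x":0,"y":0,"z":0,"gripper":-0.2},{"rx":0,"ry":0,"rz":0,"x":0,"y":0,"z":0,"gripper":-0.2}]'
python3 to.py 415 208.5 130 1.493
```

```text
time: 38.1
ee_pos: [483.1, -210.5, 43.1]
eef_rot: [-3.141, 0.002, 3.065]
ft_force: [-0.3, -0.7, -0.9]
width: 18.0
grip_force: 25.0
time: 40.1
ee_pos: [482.0, -210.2, 181.3]
eef_rot: [-3.141, -0.0, 1.49]
ft_force: [0.5, 0.1, -0.2]
width: 37.2
grip_force: 0.0
t 40.1 pos [ 482.  -210.2  181.3] rpy [-3.141 -0.     1.49 ] w 37.2 grip 0.0 F [ 0.5  0.1 -0.2]
rz -0.003 shift before turn [ 411.8 -100.7   51.3] after turn [412.2 -99.3  51.3]
```

```bash
python3 -m jog '[{"rx":0,"ry":0,"rz":-0.003,"x":0.0374,"y":-0.009,"z":0,"gripper":-0.2},{"rx":0,"ry":0,"rz":0,"x":0.0375,"y":-0.009,"z":0,"gripper":-0.2},{"rx":0,"ry":0,"rz":0,"x":0.0375,"y":-0.009,"z":0,"gripper":-0.2},{"rx":0,"ry":0,"rz":0,"x":0.0375,"y":-0.009,"z":0,"gripper":-0.2},{"rx":0,"ry":0,"rz":0,"x":0.0375,"y":-0.009,"z":0,"gripper":-0.2},{"rx":0,"ry":0,"rz":0,"x":0.0375,"y":-0.009,"z":0,"gripper":-0.2},{"rx":0,"ry":0,"rz":0,"x":0.0375,"y":-0.009,"z":0,"gripper":-0.2},{"rx":0,"ry":0,"rz":0,"x":0.0375,"y":-0.009,"z":0,"gripper":-0.2},{"rx":0,"ry":0,"rz":0,"x":0.0375,"y":-0.009,"z":0,"gripper":-0.2},{"rx":0,"ry":0,"rz":0,"x":0.0375,"y":-0.009,"z":0,"gripper":-0.2},{"rx":0,"ry":0,"rz":0,"x":0.037,"y":-0.009,"z":0,"gripper":-0.2}]' >/dev/null
python3 -m jog '[{"rx":0,"ry":0,"rz":0,"x":0,"y":0,"z":0.03,"gripper":-0.2},{"rx":0,"ry":0,"rz":0,"x":0,"y":0,"z":0.02,"gripper":-0.2},{"rx":0,"ry":0,"rz":0,"x":0,"y":0,"z":0,"gripper":-0.2},{"rx":0,"ry":0,"rz":0,"x":0,"y":0,"z":0,"gripper":-0.2},{"rx":0,"ry":0,"rz":0,"x":0,"y":0,"z":0,"gripper":-0.2}]' >/dev/null
python3 to.py 415 208.5 65 1.493
python3 - <<'E'
from h import *
S=grab_frame("scene");cv2.imwrite("pics/p9.png",cv2.resize(S["color"][130:280,110:350,::-1],None,fx=3.3,fy=3.3,interpolation=2))
E
python3 tray.py
```

```text
t 41.7 pos [415.8 208.  133. ] rpy [ 3.140e+00 -1.000e-03  1.496e+00] w 37.1 grip 0.0 F [-0.9 -0.1  0.2]
rz 0.003 shift before turn [ 0.4 -0.8 68. ] after turn [ 0.4 -0.8 68. ]
tray area 2470 [[475.0, -102.0, 25.0], [621.0, -146.0, 25.0], [564.0, -343.0, 25.0], [419.0, -297.0, 25.0]] mid [ 519.6 -221.9   25. ]
o [(80, [482.0, -215.0, 13.0], [8.0, 11.0], 6)]
y [(61, [525.0, -166.0, 13.0], [10.0, 5.0], 90)]
b [(56, [503.0, -289.0, 13.0], [5.0, 10.0], 0), (19, [502.0, -274.0, 13.0], [9.0, 1.0], 90)]
g [(20, [545.0, -197.0, 13.0], [9.0, 1.0], 90), (144, [544.0, -233.0, 13.0], [10.0, 13.0], 90)]
```

View pics/p9.png

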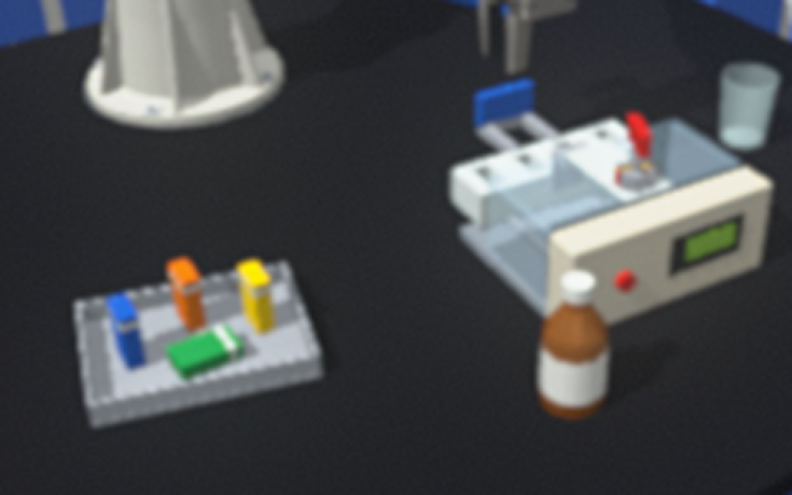

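All four blocks are in the tray (crop 85–325, 260–420), and the plunger is still up (crop 640,130). Now I'll push the carriage home.

```bash
python3 -m jog '[{"rx":0,"ry":0,"rz":0.003,"x":0,"y":-0.001,"z":0.02,"gripper":-0.2},{"rx":0,"ry":0,"rz":0,"x":0,"y":0,"z":0.02,"gripper":-0.2},{"rx":0,"ry":0,"rz":0,"x":0,"y":0,"z":0.02,"gripper":-0.2},{"rx":0,"ry":0,"rz":0,"x":0,"y":0,"z":0.006,"gripper":-0.2},{"rx":0,"ry":0,"rz":0,"x":0,"y":0,"z":0,"gripper":-0.2},{"rx":0,"ry":0,"rz":0,"x":0,"y":0,"z":0,"gripper":-0.2},{"rx":0,"ry":0,"rz":0,"x":0,"y":0,"z":0,"gripper":-1},{"rx":0,"ry":0,"rz":0,"x":0,"y":0,"z":0,"gripper":-1},{"rx":0,"ry":0,"rz":0,"x":0,"y":0,"z":0,"gripper":-1},{"rx":0,"ry":0,"rz":0,"x":0,"y":0,"z":0,"gripper":-1}]' 30
python3 -m jog '[{"rx":0,"ry":0,"rz":0,"x":0,"y":0.006,"z":0,"gripper":-1},{"rx":0,"ry":0,"rz":0,"x":0,"y":0.01,"z":0,"gripper":-1},{"rx":0,"ry":0,"rz":0,"x":0,"y":0.012,"z":0,"gripper":-1},{"rx":0,"ry":0,"rz":0,"x":0,"y":0.012,"z":0,"gripper":-1},{"rx":0,"ry":0,"rz":0,"x":0,"y":0.012,"z":0,"gripper":-1},{"rx":0,"ry":0,"rz":0,"x":0,"y":0.012,"z":0,"gripper":-1},{"rx":0,"ry":0,"rz":0,"x":0,"y":0.012,"z":0,"gripper":-1},{"rx":0,"ry":0,"rz":0,"x":0,"y":0.01,"z":0,"gripper":-1},{"rx":0,"ry":0,"rz":0,"x":0,"y":0.006,"z":0,"gripper":-1},{"rx":0,"ry":0,"rz":0,"x":0,"y":0,"z":0,"gripper":-1},{"rx":0,"ry":0,"rz":0,"x":0,"y":0,"z":0,"gripper":-1}]' 30
```

```text
time: 42.85
ee_pos: [415.3, 208.2, 66.6]
eef_rot: [3.139, -0.001, 1.492]
ft_force: [4.4, -3.5, -0.9]
width: 11.8
grip_force: 30.0
time: 43.95
ee_pos: [506.6, 200.8, 66.6]
eef_rot: [3.14, -0.0, 1.492]
ft_force: [0.8, -2.0, 5.2]
width: 11.6
grip_force: 30.0
```

```bash
python3 -m jog '[{"rx":0,"ry":0,"rz":0,"x":0,"y":0.004,"z":0,"gripper":-1},{"rx":0,"ry":0,"rz":0,"x":0,"y":0.004,"z":0,"gripper":-1},{"rx":0,"ry":0,"rz":0,"x":0,"y":0.002,"z":0,"gripper":-1},{"rx":0,"ry":0,"rz":0,"x":0,"y":0,"z":0,"gripper":-1},{"rx":0,"ry":0,"rz":0,"x":0,"y":0,"z":0,"gripper":-1}]' 30
```

```text
time: 44.45
ee_pos: [514.9, 200.1, 66.6]
eef_rot: [-3.14, -0.0, 1.492]
ft_force: [-5.2, 0.1, 9.1]
width: 12.0
grip_force: 30.0
```

```bash
python3 -m jog '[{"rx":0,"ry":0,"rz":0,"x":0,"y":0.002,"z":0,"gripper":-1},{"rx":0,"ry":0,"rz":0,"x":0,"y":0.001,"z":0,"gripper":-1},{"rx":0,"ry":0,"rz":0,"x":0,"y":0,"z":0,"gripper":-1},{"rx":0,"ry":0,"rz":0,"x":0,"y":0,"z":0,"gripper":-1}]' 30
```

```text
time: 44.85
ee_pos: [514.9, 200.1, 66.5]
eef_rot: [-3.135, 0.001, 1.491]
ft_force: [-16.7, 2.6, 19.9]
width: 11.8
grip_force: 30.0
```

```bash
python3 -m jog '[{"rx":0,"ry":0,"rz":0,"x":0,"y":-0.002,"z":0,"gripper":-0.6},{"rx":0,"ry":0,"rz":0,"x":0,"y":0,"z":0,"gripper":-0.2},{"rx":0,"ry":0,"rz":0,"x":0,"y":0,"z":0,"gripper":-0.2},{"rx":0,"ry":0,"rz":0,"x":0,"y":0,"z":-0.03,"gripper":-0.2},{"rx":0,"ry":0,"rz":0,"x":0,"y":0,"z":-0.04,"gripper":-0.2},{"rx":0,"ry":0,"rz":0,"x":0,"y":0,"z":-0.045,"gripper":-0.2},{"rx":0,"ry":0,"rz":0,"x":0,"y":0,"z":-0.045,"gripper":-0.2},{"rx":0,"ry":0,"rz":0,"x":0,"y":0,"z":0,"gripper":-0.2},{"rx":0,"ry":0,"rz":0,"x":0,"y":0,"z":0,"gripper":-0.2}]' 30 >/dev/null
python3 -m jog '[{"rx":0,"ry":0,"rz":-0.133,"x":0,"y":0,"z":0,"gripper":-0.2},{"rx":0,"ry":0,"rz":-0.133,"x":0,"y":0,"z":0,"gripper":-0.2},{"rx":0,"ry":0,"rz":-0.133,"x":0,"y":0,"z":0,"gripper":-0.2},{"rx":0,"ry":0,"rz":-0.133,"x":0,"y":0,"z":0,"gripper":-0.2},{"rx":0,"ry":0,"rz":-0.133,"x":0,"y":0,"z":0,"gripper":-0.2},{"rx":0,"ry":0,"rz":-0.133,"x":0,"y":0,"z":0,"gripper":-0.2},{"rx":0,"ry":0,"rz":-0.133,"x":0,"y":0,"z":0,"gripper":-0.2},{"rx":0,"ry":0,"rz":-0.133,"x":0,"y":0,"z":0,"gripper":-0.2},{"rx":0,"ry":0,"rz":-0.133,"x":0,"y":0,"z":0,"gripper":-0.2},{"rx":0,"ry":0,"rz":0,"x":0,"y":0,"z":0,"gripper":-0.2}]'
python3 to.py 654.2 190 222 2.692
python3 - <<'E'
from h import *
T=grab_frame("top")
print([(b[0],b[1],onz(T,*b[1],100).round(1)) for b in blobs(T,(105,150,80),(125,255,255),(150,210,240,300))])
print("red",[(b,onz(T,*b[1],168).round(1)) for b in blobs(T,(0,150,110),(6,255,255),(150,150,250,240))])
E
```

```text
time: 46.75
ee_pos: [515.8, 199.4, 224.0]
eef_rot: [-3.139, -0.002, 2.691]
ft_force: [-0.3, 0.5, -0.2]
width: 36.8
grip_force: 0.0
t 46.8 pos [515.8 199.4 224. ] rpy [-3.139e+00 -2.000e-03  2.691e+00] w 36.8 grip 0.0 F [-0.3  0.5 -0.2]
rz -0.001 shift before turn [-128.6   51.8    2. ] after turn [-128.7   51.6    2. ]
[]
red [((64, [195.0, 181.9], ((194.75, 181.75001525878906), (4.858338832855225, 13.918484687805176), 23.198589324951172)), array([652.2, 189.4, 168. ]))]
```

```bash
python3 -m jog '[{"rx":0,"ry":0,"rz":0,"x":-0.032,"y":0.013,"z":0,"gripper":-0.2},{"rx":0,"ry":0,"rz":0,"x":-0.032,"y":0.013,"z":0,"gripper":-0.2},{"rx":0,"ry":0,"rz":0,"x":-0.032,"y":0.013,"z":0,"gripper":-0.2},{"rx":0,"ry":0,"rz":0,"x":-0.032,"y":0.013,"z":0,"gripper":-0.2},{"rx":0,"ry":0,"rz":0,"x":0,"y":0,"z":0.02,"gripper":-0.2},{"rx":0,"ry":0,"rz":0,"x":0,"y":0,"z":0.01,"gripper":-0.2},{"rx":0,"ry":0,"rz":0,"x":0,"y":0,"z":0,"gripper":-0.2},{"rx":0,"ry":0,"rz":0,"x":0,"y":0,"z":0,"gripper":-0.2},{"rx":0,"ry":0,"rz":0,"x":0,"y":0,"z":0,"gripper":-0.2}]' 30 >/dev/null
python3 to.py 654.2 190 141 2.692
```

```text
t 47.7 pos [654.5 190.9 197. ] rpy [3.141e+00 1.000e-03 2.688e+00] w 37.1 grip 0.0 F [-0.1 -0.2  0.2]
rz -0.004 shift before turn [-0.1 -1.  56. ] after turn [-0.1 -1.  56. ]
```

```bash
python3 -m jog '[{"rx":0,"ry":0,"rz":-0.004,"x":0,"y":-0.001,"z":0.02,"gripper":-0.2},{"rx":0,"ry":0,"rz":0,"x":0,"y":0,"z":0.02,"gripper":-0.2},{"rx":0,"ry":0,"rz":0,"x":0,"y":0,"z":0.015,"gripper":-0.2},{"rx":0,"ry":0,"rz":0,"x":0,"y":0,"z":0,"gripper":-0.2},{"rx":0,"ry":0,"rz":0,"x":0,"y":0,"z":0,"gripper":-0.2}]' 
python3 -m jog '[{"rx":0,"ry":0,"rz":0,"x":0,"y":0,"z":0,"gripper":-1},{"rx":0,"ry":0,"rz":0,"x":0,"y":0,"z":0,"gripper":-1},{"rx":0,"ry":0,"rz":0,"x":0,"y":0,"z":0,"gripper":-1},{"rx":0,"ry":0,"rz":0,"x":0,"y":0,"z":0,"gripper":-1},{"rx":0,"ry":0,"rz":0,"x":0,"y":0,"z":0,"gripper":-1}]' 40
```

```text
time: 48.2
ee_pos: [654.3, 189.9, 141.6]
eef_rot: [3.141, 0.0, 2.693]
ft_force: [-0.1, -0.9, 0.2]
width: 36.7
grip_force: 0.0
time: 48.7
ee_pos: [654.7, 190.2, 141.7]
eef_rot: [3.14, 0.001, 2.693]
ft_force: [1.0, 2.7, 2.7]
width: 11.6
grip_force: 40.0
```

Lift 7.5 mm, to about 19 mm, and check.

```bash
python3 -m jog '[{"rx":0,"ry":0,"rz":0,"x":0,"y":0,"z":-0.004,"gripper":-1},{"rx":0,"ry":0,"rz":0,"x":0,"y":0,"z":-0.004,"gripper":-1},{"rx":0,"ry":0,"rz":0,"x":0,"y":0,"z":0,"gripper":-1},{"rx":0,"ry":0,"rz":0,"x":0,"y":0,"z":0,"gripper":-1}]' 40
```

```text
time: 49.1
ee_pos: [654.6, 190.3, 148.3]
eef_rot: [3.141, 0.0, 2.693]
ft_force: [4.4, 4.7, -7.6]
width: 11.8
grip_force: 40.0
```

```bash
python3 -m jog '[{"rx":0,"ry":0,"rz":0.12,"x":0,"y":0,"z":0,"gripper":-1},{"rx":0,"ry":0,"rz":0.12,"x":0,"y":0,"z":0,"gripper":-1},{"rx":0,"ry":0,"rz":0.12,"x":0,"y":0,"z":0,"gripper":-1},{"rx":0,"ry":0,"rz":0.12,"x":0,"y":0,"z":0,"gripper":-1},{"rx":0,"ry":0,"rz":0,"x":0,"y":0,"z":0,"gripper":-1}]' 40
python3 -m jog '[{"rx":0,"ry":0,"rz":0.12,"x":0,"y":0,"z":0,"gripper":-1},{"rx":0,"ry":0,"rz":0.12,"x":0,"y":0,"z":0,"gripper":-1},{"rx":0,"ry":0,"rz":0.12,"x":0,"y":0,"z":0,"gripper":-1},{"rx":0,"ry":0,"rz":0.12,"x":0,"y":0,"z":0,"gripper":-1},{"rx":0,"ry":0,"rz":0.12,"x":0,"y":0,"z":0,"gripper":-1},{"rx":0,"ry":0,"rz":0.12,"x":0,"y":0,"z":0,"gripper":-1},{"rx":0,"ry":0,"rz":0,"x":0,"y":0,"z":0,"gripper":-1},{"rx":0,"ry":0,"rz":0,"x":0,"y":0,"z":0,"gripper":-1}]' 40
```

```text
time: 49.6
ee_pos: [654.6, 190.2, 148.1]
eef_rot: [3.141, -0.0, 2.209]
ft_force: [5.2, 3.3, -9.0]
width: 12.0
grip_force: 40.0
time: 50.4
ee_pos: [654.4, 190.2, 148.0]
eef_rot: [3.142, -0.001, 1.492]
ft_force: [5.0, 4.4, -8.4]
width: 11.4
grip_force: 40.0
```

```bash
python3 -m jog '[{"rx":0,"ry":0,"rz":0,"x":0,"y":0,"z":0.003,"gripper":-1},{"rx":0,"ry":0,"rz":0,"x":0,"y":0,"z":0.003,"gripper":-1},{"rx":0,"ry":0,"rz":0,"x":0,"y":0,"z":0.003,"gripper":-1},{"rx":0,"ry":0,"rz":0,"x":0,"y":0,"z":0.003,"gripper":-1},{"rx":0,"ry":0,"rz":0,"x":0,"y":0,"z":0,"gripper":-1}]' 40
python3 -m jog '[{"rx":0,"ry":0,"rz":0,"x":0,"y":0,"z":0.003,"gripper":-1},{"rx":0,"ry":0,"rz":0,"x":0,"y":0,"z":0.003,"gripper":-1},{"rx":0,"ry":0,"rz":0,"x":0,"y":0,"z":0,"gripper":-1},{"rx":0,"ry":0,"rz":0,"x":0,"y":0,"z":0,"gripper":-1}]' 40
```

```text
time: 50.9
ee_pos: [654.4, 190.2, 136.1]
eef_rot: [3.141, -0.001, 1.493]
ft_force: [3.6, 3.8, -5.6]
width: 11.8
grip_force: 40.0
time: 51.3
ee_pos: [654.4, 190.2, 130.7]
eef_rot: [3.141, -0.001, 1.493]
ft_force: [3.5, 4.1, -4.7]
width: 11.1
grip_force: 40.0
```

```bash
python3 -m jog '[{"rx":0,"ry":0,"rz":0,"x":0,"y":0,"z":0.0005,"gripper":-0.6},{"rx":0,"ry":0,"rz":0,"x":0,"y":0,"z":0,"gripper":-0.3},{"rx":0,"ry":0,"rz":0,"x":0,"y":0,"z":0,"gripper":-0.1},{"rx":0,"ry":0,"rz":0,"x":0,"y":0,"z":-0.02,"gripper":0},{"rx":0,"ry":0,"rz":0,"x":0,"y":0,"z":-0.03,"gripper":0},{"rx":0,"ry":0,"rz":0,"x":0,"y":0,"z":-0.04,"gripper":0},{"rx":0,"ry":0,"rz":0,"x":0,"y":-0.04,"z":-0.02,"gripper":0},{"rx":0,"ry":0,"rz":0,"x":0,"y":-0.05,"z":0,"gripper":0},{"rx":0,"ry":0,"rz":0,"x":0,"y":-0.05,"z":0,"gripper":0},{"rx":0,"ry":0,"rz":0,"x":0,"y":-0.05,"z":0,"gripper":0},{"rx":0,"ry":0,"rz":0,"x":0,"y":-0.05,"z":0,"gripper":0},{"rx":0,"ry":0,"rz":0,"x":0,"y":0,"z":0,"gripper":0}]'
python3 - <<'E'
from h import *
T=grab_frame("top");S=grab_frame("scene")
a=cv2.resize(S["color"][130:280,110:350,::-1],None,fx=2.5,fy=2.5,interpolation=2)
cv2.imwrite("pics/f1.png",a)
for f,b in((T,(150,150,250,240)),(S,(240,150,350,230))):print(blobs(f,(0,150,110),(6,255,255),b),blobs(f,(105,150,80),(125,255,255),b))
E
python3 tray.py
```

```text
time: 52.5
ee_pos: [409.2, 207.6, 240.3]
eef_rot: [-3.138, 0.001, 1.494]
ft_force: [0.0, 0.2, 0.4]
width: 45.5
grip_force: 0.0
[(63, [196.3, 182.7], ((196.16152954101562, 182.4076690673828), (14.559161186218262, 5.7885823249816895), 15.255118370056152))] [(86, [194.1, 229.7], ((194.49032592773438, 229.68368530273438), (23.125886917114258, 3.626559257507324), 3.012787342071533))]
[(73, [302.7, 173.6], ((302.8500061035156, 173.55001831054688), (6.640782356262207, 12.016654968261719), 71.56504821777344)), (20, [298.8, 214.5], ((298.5000305175781, 214.50001525878906), (4.242640495300293, 4.242640495300293), 45.0))] [(181, [276.7, 170.9], ((276.867919921875, 171.03773498535156), (9.61523723602295, 20.878803253173828), 74.05460357666016))]
tray area 2467 [[475.0, -102.0, 25.0], [621.0, -146.0, 25.0], [564.0, -343.0, 25.0], [419.0, -297.0, 25.0]] mid [ 519.6 -221.9   25. ]
o [(80, [482.0, -215.0, 13.0], [8.0, 11.0], 6)]
y [(61, [525.0, -166.0, 13.0], [10.0, 5.0], 90)]
b [(56, [503.0, -289.0, 13.0], [5.0, 10.0], 0), (19, [502.0, -274.0, 13.0], [9.0, 1.0], 90)]
g [(20, [545.0, -197.0, 13.0], [9.0, 1.0], 90), (143, [544.0, -233.0, 13.0], [10.0, 13.0], 90)]
```

View pics/f1.png

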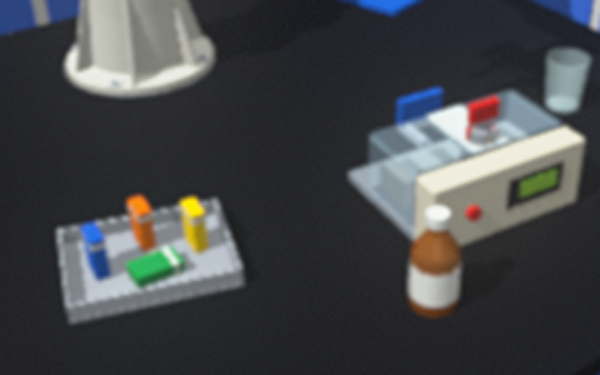

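The knob and handle blobs match the starting picture to 0.1 px, so the carriage is home and the plunger is fully down. All four blocks are in the tray (crop 60–240, 195–320), and the bottle and beaker are in place. Handing in.

```bash
python3 -c "
from cell import hand_in
print(hand_in())"
```

```text
the job is handed in; nothing more can be done
None
```

I handed the job in at about 53 s: all four specimen blocks are in the tray (the green one lies on its side, the other three stand), the carriage is home with the plunger down over it, and I touched none of the bottle, beaker or screwdriver.

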